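Put the mixed-up reagent bottles back on their own coasters

ROBOT

A 6-joint arm with a two-finger parallel gripper is mounted at the origin on a cart in front of the work surface, level with it; the furniture and walls round the work are solid. World frame = base frame: x ahead of the robot, y to its left, z up, the work surface at z = 0. Lengths are in mm, angles in rad, forces in N, time in s.
With the tool pointing down it reaches from about 275 to 1000 mm from the base axis. Payload 8.4 kg.
Tool frame: the origin (TCP) lies at the very end of the fingers, on their centre line; the grasp point (between the pads) lies 19 mm behind it; z points along the fingers, y is the direction in which the jaws open and shut (so a half turn about z gives the same grasp; the last joint's range is limited). The gripper opens to 85 mm and grips with 20 to 120 N. Pads are 22 mm wide; open, the fingers measure 114 mm over their backs; the gripper's body (76 mm by 85 mm) begins 54 mm behind the grasp point. The pads swing forward as they close: fully open they stand 13 mm farther back than shut.
Start: joints at [-1.296, 0.353, 1.633, -0, 1.155, -0.002], TCP at [170.798, -601.212, 208.181] pointing down, gripper open.
Joint ranges: [-2.63, 2.63], [-0.92, 2.1], [0.06, 2.66], [-1.3, 4.44], [0, 2.69], [-3.02, 3.02]. Speed limits (rad/s): [2.22, 2.22, 2.79, 3.14, 3.14, 3.14].

INTERFACE

Orientations are given as [roll, pitch, yaw] about the fixed x, y, z axes, in that order (R = Rz(yaw) Ry(pitch) Rx(roll)).
In Python, from rig import r gives the robot as it stands.
- The arm moves only by the tool jog_arm, never from a script. Its argument "moves" is a list of rows, each an object with "grip": the gripper command: -1 is fully open, 1 is shut, values between are in proportion; "translation": the shift along the tool's x, y, z in m, a list of three; "twist": the turn, a rotation vector about the tool's x, y, z in rad, a list of three. In form: [{"grip": grip, "translation": [dx, dy, dz], "twist": [ax, ay, az]}, ...]. A call has 1 to 10 rows; each row shifts and turns the commanded pose from where the row before left it, along the tool's axes as they then stand; what a row does not reach is not made up. A row lasts 1/12 s, in which the tool goes at most 41.7 mm and 7.16 degrees, less where a joint would pass 70% of its speed; a pose out of reach is approached as far as the arm can. A call with a gripper value outside its range is refused whole. The fingers move at their own pace and stop on an object; "squeeze" is the grip in N (left out, the last holds). Time passes only in rows, so rows that do not move let the fingers close. It gives the time, the measured TCP pose, the force and the opening at its end, in the units of the state.
- r.sense(): the state, without advancing time (a new reading comes with each control period).
- r.grab_frame(name): name is "scene" or "top" or "wrist"; returns (picture, depth): 420x560x3 uint8, red, green, blue; 420x560 float32, mm along the optical axis (not along the pixel's ray), 0 where there is no reading.
- r.calibration(name): a dict with "fx", "fy", "cx", "cy" (pixels), "R" (3x3) and "t" (3): a world point X has camera coordinates R X + t. Camera axes: x right, y down, z forward; pixel columns grow to the right and rows downward; lengths in mm; the calibration is good to about 2 mm. A picture is of the moment at which its call begins: read the wrist's pose just before it. calibration takes no time and is no camera call; for the wrist camera it gives the pose at the moment of the call.
- r.sign_off(): hands the job in, once; it reports no verdict.
The state is a dict: "clock": time; "qpos": joint angles; "qvel": joint speeds; "joint_efforts": joint torques, N m; "eef_pos": TCP position; "tcp_rot": TCP orientation; "contact_force": force on the tool from outside, world axes, zero at the start; "wrist_torque": the same for the moment, N m; "opening": opening from 0.0 (shut) to 1.0 (fully open).
Only numpy, scipy, OpenCV 4.12 (cv2) and the standard library are available. Lean on these libraries where they do the work, as an engineer would, in place of code of your own. Each camera call takes 0.05 s, during which the arm holds its last target.

TASK

The four reagent bottles on the round coasters have been mixed up: each stands on another's coaster. Swap them round so that every bottle stands upright in the middle of the coaster that has the colour of its cap; the empty cork coaster is there for putting a bottle down meanwhile. Keep the bottles upright throughout and leave the glass beaker where it stands.

Things in the scene. Friction and masses are not known exactly. Their poses are not given: they have to be found in the camera images.
- black_bottle_centre (a point): brown amber glass reagent bottle with a white label and a BLACK screw cap, loose, standing upright, 63 mm across and 125 mm high; cap about 33 mm across, with the narrow neck it fills the top 40 mm; below it the round body is 62 mm across; about 0.28 kg. The point is on its axis half-way up, 62.5 mm above its underside and 62.5 mm below the top of the cap; z runs up along the bottle.
- blue_bottle_centre (a point): white reagent bottle with a BLUE screw cap, loose, standing upright, 53 mm across and 95 mm high; cap about 28 mm across, with the narrow neck it fills the top 32 mm; below it the round body is 53 mm across; about 0.16 kg. The point is on its axis half-way up, 47.5 mm above its underside and 47.5 mm below the top of the cap; z runs up along the bottle.
- white_bottle_centre (a point): small white reagent bottle with a WHITE screw cap, loose, standing upright, 41 mm across and 75 mm high; the lower 50 mm is a round body 40 mm across, the cap above it is 21 mm across; about 0.06 kg. The point is on its axis half-way up, 37.5 mm above its underside and 37.5 mm below the top of the cap; z runs up along the bottle.
- red_bottle_centre (a point): small white reagent bottle with a RED screw cap, loose, standing upright, 39 mm across and 70 mm high; the lower 46 mm is a round body 38 mm across, the cap above it is 20 mm across; about 0.05 kg. The point is on its axis half-way up, 35 mm above its underside and 35 mm below the top of the cap; z runs up along the bottle.
- black_spot (a point): BLACK coaster: a fixed flat disc 96 mm across and 6 mm high with a black top face 88 mm across and a dark rubber rim. The point is the centre of its top face. The home of the bottle with the black cap; at the start one of the other bottles stands on it.
- blue_spot (a point): BLUE coaster: a fixed flat disc 96 mm across and 6 mm high with a blue top face 88 mm across and a dark rubber rim. The point is the centre of its top face. The home of the bottle with the blue cap; at the start one of the other bottles stands on it.
- white_spot (a point): WHITE coaster: a fixed flat disc 96 mm across and 6 mm high with a white top face 88 mm across and a dark rubber rim. The point is the centre of its top face. The home of the bottle with the white cap; at the start one of the other bottles stands on it.
- red_spot (a point): RED coaster: a fixed flat disc 96 mm across and 6 mm high with a red top face 88 mm across and a dark rubber rim. The point is the centre of its top face. The home of the bottle with the red cap; at the start one of the other bottles stands on it.
- cork_spot (a point): Plain brown CORK coaster, a fixed flat disc 96 mm across and 6 mm high, empty at the start: a free spot for putting a bottle down meanwhile. The point is the centre of its top face.
- beaker_centre (a point): Clear empty glass beaker, 67 mm across and 80 mm high, loose, standing on the bench to the right of the coasters; it is not part of the job and must be left where it stands. The point is on its axis half-way up.
Mind the look-alikes: they are no part of the job. What is shaped like the part that bears white_spot but pink is not meant. Leave any green look-alike of the part that bears blue_spot alone.

How it is judged:
By the outcome, as a careful person would: the job done as asked, in the order asked, and still so for the second after the job is handed in, with the robot touching nothing.
It also fails if it takes over 138 s, if anything falls off the work surface, if the arm or the gripper's body presses on something with over 40 N, if the wrist force passes 120 N, or if a joint passes its speed limit or range.

## Working session

There is one attempt and no reset: what is moved stays moved. The work goes in short steps, Python scripts to look and compute and a tool call to move; the robot and the scene stay as the last step left them, time stands still between calls to the robot, and variables do not carry over. Pictures are saved under pics/ and viewed, and the job is handed in when it is done.

Besides the shell and the picture viewer there is one more tool, called after "Request:" as name([rows], argument=value, ...), one row to a line, values as JSON. jog_arm: Moves the arm, as the interface text tells. Its arguments: {"type":"object","properties":{"moves":{"type":"array"},"squeeze":{"type":"number"}},"required":["moves"]}

```bash
ls; mkdir -p pics; python3 - <<'E'
from rig import r
import cv2,numpy as np
print(r.sense())
for n in ["scene","top"]:
    p,d=r.grab_frame(n); cv2.imwrite(f"pics/{n}0.png",p[:,:,::-1]); np.save(f"pics/{n}0.npy",d)
    c=r.calibration(n); print(n,{k:np.round(v,3).tolist() for k,v in c.items()})
E
```

```text
pics
{'clock': 0.0, 'qpos': array([-1.29643371e+00,  3.53644097e-01,  1.63418590e+00,  3.40890286e-06,
        1.15518776e+00, -2.41678909e-03]), 'qvel': array([ 0.00032886, -0.00065648,  0.00115534, -0.00039351, -0.00166098,
        0.00102847]), 'joint_efforts': array([ 2.02192918e-03, -6.05242467e+01, -3.42078459e+01, -5.23826964e-05,
        9.39732447e-03, -5.00582274e-06]), 'eef_pos': array([ 170.63281864, -600.69986101,  207.44208709]), 'tcp_rot': array([-3.14016757e+00, -6.56089164e-06,  2.76778020e-01]), 'contact_force': array([ 0.29617961, -0.48887772, -0.27803365]), 'wrist_torque': array([ 0.0118222 , -0.08423262,  0.01899032]), 'opening': 1.0006676281116471}
scene {'fx': 523.838, 'fy': 523.838, 'cx': 283.091, 'cy': 204.551, 'R': [[-0.769, -0.639, -0.009], [-0.272, 0.34, -0.9], [0.578, -0.69, -0.435]], 't': [285.476, 281.004, 1049.054]}
top {'fx': 498.374, 'fy': 498.374, 'cx': 284.673, 'cy': 215.867, 'R': [[0.006, -1.0, -0.014], [-0.995, -0.004, -0.104], [0.104, 0.014, -0.994]], 't': [-177.887, 556.578, 1446.18]}
```

View pics/scene0.png

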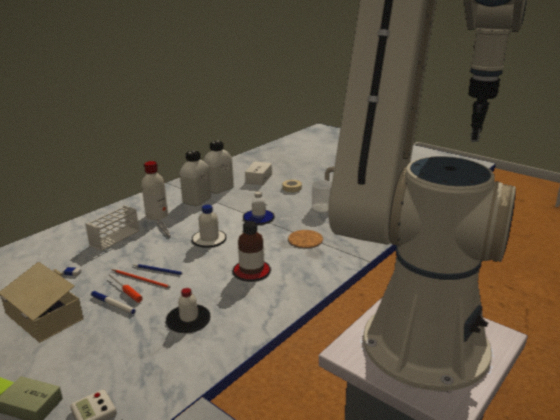

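View pics/top0.png

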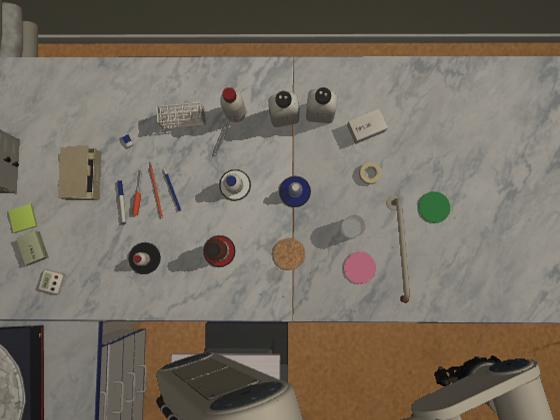

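```bash
cat > h.py <<'E'
from rig import r
import cv2,numpy as np
def ray(c,u,v,z):
    R=np.array(c["R"]);t=np.array(c["t"])
    d=R.T@np.array([(u-c["cx"])/c["fx"],(v-c["cy"])/c["fy"],1.]); o=-R.T@t
    return o+d*(z-o[2])/d[2]
def proj(c,X):
    p=np.array(c["R"])@np.array(X)+np.array(c["t"]); return c["fx"]*p[0]/p[2]+c["cx"],c["fy"]*p[1]/p[2]+c["cy"]
def cloud(c,d):
    v,u=np.mgrid[0:d.shape[0],0:d.shape[1]]
    P=np.stack([(u-c["cx"])/c["fx"]*d,(v-c["cy"])/c["fy"]*d,d],-1)-np.array(c["t"])
    return P@np.array(c["R"])
E
python3 - <<'E'
from h import *
p=cv2.imread("pics/top0.png"); cv2.imwrite("pics/topcrop.png",cv2.resize(p[150:290,100:380],(800,400),interpolation=cv2.INTER_CUBIC))
c=r.calibration("top"); d=np.load("pics/top0.npy"); P=cloud(c,d)
for n,u,v in [("black",144,258),("red",219,251),("white",235,185),("blue",295,191),("cork",288,254),("green",434,207),("pink",360,268)]:
    print(n,ray(c,u,v,6).round(), "bench z",np.median(P[v-30:v+30,u-30:u+30,2]).round(1))
    sub=P[v-30:v+30,u-30:u+30].reshape(-1,3); sub=sub[(sub[:,2]>0)]
    for lo,hi in [(3.5,9),(40,200)]:
        s=sub[(sub[:,2]>lo)&(sub[:,2]<hi)]
        if len(s)>5: print("  ",lo,len(s),s.min(0).round(),s.max(0).round(),s.mean(0).round())
E
```

```text
black [431. 245.   6.] bench z 1.2
   3.5 797 [345. 157.   4.] [522. 339.   9.] [432. 244.   6.]
   40 149 [413. 226.  40.] [448. 262.  82.] [430. 241.  61.]
red [453.  21.   6.] bench z 1.5
   3.5 688 [367. -67.   4.] [544. 113.   9.] [455.  16.   5.]
   40 425 [426. -12.  40.] [486.  48. 136.] [455.  14. 103.]
white [653. -24.   6.] bench z 1.6
   3.5 806 [ 564. -113.    4.] [746.  69.   9.] [655. -25.   6.]
   40 277 [626. -48.  41.] [678.   4. 109.] [648. -25.  81.]
blue [ 635. -206.    6.] bench z 1.6
   3.5 850 [ 547. -293.    4.] [ 728. -114.    9.] [ 637. -202.    6.]
   40 157 [ 617. -226.   41.] [ 654. -185.   90.] [ 633. -205.   66.]
cork [ 446. -185.    6.] bench z 1.5
   3.5 938 [ 360. -272.    4.] [536. -95.   9.] [ 446. -185.    6.]
green [ 588. -622.    6.] bench z 1.9
   3.5 1073 [ 501. -711.    4.] [ 680. -531.    9.] [ 588. -619.    6.]
   40 7 [ 496. -515.   77.] [ 513. -513.   86.] [ 504. -514.   83.]
pink [ 405. -399.    6.] bench z 1.6
   3.5 949 [ 320. -486.    4.] [ 495. -310.    9.] [ 410. -398.    6.]
```

View pics/topcrop.png

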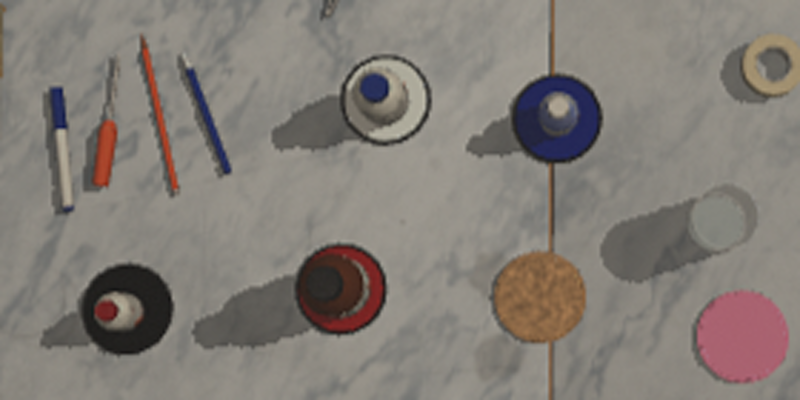

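```bash
cat > fit.py <<'E'
from h import *
from scipy.optimize import least_squares
c=r.calibration("top"); img=cv2.imread("pics/top0.png").astype(float); d=np.load("pics/top0.npy"); P=cloud(c,d)
init=dict(black=(431,245),red=(453,21),white=(653,-24),blue=(635,-206),cork=(446,-185))
g=cv2.GaussianBlur(img,(0,0),0.8)
for n,(x,y) in init.items():
    # outer edge of rim: search radial gradient (dark rim -> light bench) at r 40..56
    pts=[]
    for it in range(3):
        pts=[]
        for a in np.arange(0,2*np.pi,np.pi/36):
            rr=np.arange(38,58,0.5)
            uv=np.array([proj(c,(x+q*np.cos(a),y+q*np.sin(a),5)) for q in rr],np.float32)
            s=cv2.remap(g.astype(np.float32).mean(2),uv[:,0].reshape(1,-1),uv[:,1].reshape(1,-1),cv2.INTER_LINEAR)[0]
            gr=np.gradient(s); k=gr.argmax()
            if gr[k]>1.5: pts.append((x+rr[k]*np.cos(a),y+rr[k]*np.sin(a)))
        pts=np.array(pts)
        f=least_squares(lambda p:np.hypot(pts[:,0]-p[0],pts[:,1]-p[1])-p[2],[x,y,48],loss="soft_l1",f_scale=1.)
        x,y=f.x[:2]
    print(n,"coaster",f.x.round(1),len(pts))
    m=(np.hypot(P[...,0]-x,P[...,1]-y)<60)&(P[...,2]>20)
    s=P[m]
    if len(s)>30:
        h=s[:,2].max(); print("   top z",np.percentile(s[:,2],99).round(1))
        for lo,hi in [(h-8,h+1)]:
            q=s[(s[:,2]>lo)]; print("   cap", q.mean(0).round(1), ((q.max(0)+q.min(0))/2).round(1),len(q))
E
python3 fit.py
```

```text
black coaster [432.2 245.1  47.9] 72
   top z 80.0
   cap [428.7 244.5  76.7] [430.1 244.8  78.5] 31
red coaster [454.3  21.4  48.1] 72
   top z 135.7
   cap [456.5  19.6 131.6] [456.1  19.3 132. ] 108
white coaster [654.5 -22.4  49.4] 72
   top z 107.2
   cap [652.1 -21.8 103.1] [652.2 -22.2 104.7] 54
blue coaster [ 635.2 -203.6   48.2] 72
   top z 86.3
   cap [ 636.7 -204.2   84.5] [ 637.6 -203.7   85.9] 18
cork coaster [ 446.4 -185.1   49.4] 69
   top z 1493.6
   cap [ 404.1 -196.4 1493.6] [ 404.1 -196.4 1493.6] 930
```

Request:
jog_arm([
  {"grip": -1,"translation": [0,0,0],"twist": [0,0,0.0923]},
  {"grip": -1,"translation": [0,0,0],"twist": [0,0,0.0923]},
  {"grip": -1,"translation": [0,0,0],"twist": [0,0,0.0923]},
  {"grip": -1,"translation": [0.031,-0.0264,0],"twist": [0,0,0]},
  {"grip": -1,"translation": [0.031,-0.0264,0],"twist": [0,0,0]},
  {"grip": -1,"translation": [0.031,-0.0264,0],"twist": [0,0,0]},
  {"grip": -1,"translation": [0.031,-0.0264,0],"twist": [0,0,0]},
  {"grip": -1,"translation": [0.031,-0.0264,0],"twist": [0,0,0]},
  {"grip": -1,"translation": [0.031,-0.0264,0],"twist": [0,0,0]},
  {"grip": -1,"translation": [0.031,-0.0264,0],"twist": [0,0,0]},
], squeeze=40)

```text
clock: 0.93
eef_pos: [388.8, -414.8, 208.0]
tcp_rot: [-3.141, 0.0, -0.0]
contact_force: [2.1, -0.7, 0.2]
opening: 1.0
```

Request:
jog_arm([
  {"grip": -1,"translation": [0.031,-0.0265,0],"twist": [0,0,0]},
  {"grip": -1,"translation": [0.031,-0.0265,0],"twist": [0,0,0]},
  {"grip": -1,"translation": [0.031,-0.0265,0],"twist": [0,0,0]},
  {"grip": -1,"translation": [0.031,-0.0265,0],"twist": [0,0,0]},
  {"grip": -1,"translation": [0.031,-0.0265,0],"twist": [0,0,0]},
  {"grip": -1,"translation": [0.031,-0.0265,0],"twist": [0,0,0]},
  {"grip": -1,"translation": [0.031,-0.0265,0],"twist": [0,0,0]},
  {"grip": -1,"translation": [0.031,-0.0265,0],"twist": [0,0,0]},
  {"grip": -1,"translation": [0,0,0],"twist": [0,0,0]},
  {"grip": -1,"translation": [0,0,0],"twist": [0,0,0]},
])

```text
clock: 1.77
eef_pos: [636.9, -202.5, 207.3]
tcp_rot: [-3.141, 0.001, 0.003]
contact_force: [0.2, 0.2, -0.7]
opening: 0.998
```

```bash
python3 - <<'E'
from h import *
c=r.calibration("wrist")
p,d=r.grab_frame("wrist"); cv2.imwrite("pics/w1.png",p[:,:,::-1]); np.save("pics/w1.npy",d)
print({k:np.round(v,3).tolist() for k,v in c.items()}); print(r.sense()["eef_pos"])
R=np.array(c["R"]);print("cam pos",-R.T@np.array(c["t"]))
print(proj(c,(635.2,-203.6,6)),proj(c,(635.2,-203.6,81)))
E
```

```text
{'fx': 292.842, 'fy': 292.842, 'cx': 277.464, 'cy': 210.01, 'R': [[0.002, -1.0, 0.0], [-0.963, -0.001, 0.269], [-0.269, -0.001, -0.963]], 't': [-205.041, 578.924, 548.363]}
[ 635.75165084 -203.6838874   207.37663494]
cam pos [ 705.22702669 -203.86401996  372.81547756]
(np.float64(277.10444436637835), np.float64(185.58113452873278)) (np.float64(277.03468798551853), np.float64(199.36161390953652))
```

View pics/w1.png

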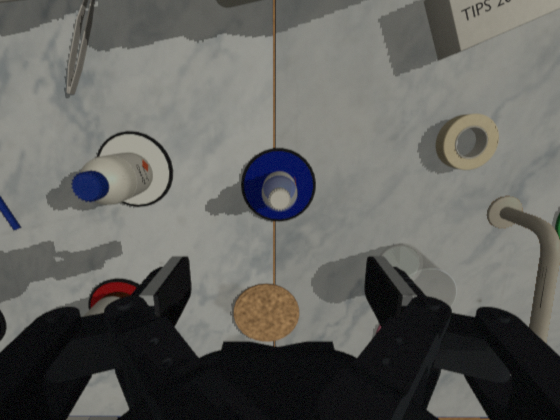

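```bash
python3 - <<'E'
import cv2
p=cv2.imread("pics/w1.png"); cv2.imwrite("pics/w1c.png",cv2.resize(p[135:235,220:340],(720,600),interpolation=cv2.INTER_CUBIC))
E
```

```text
(no output)
```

View pics/w1c.png

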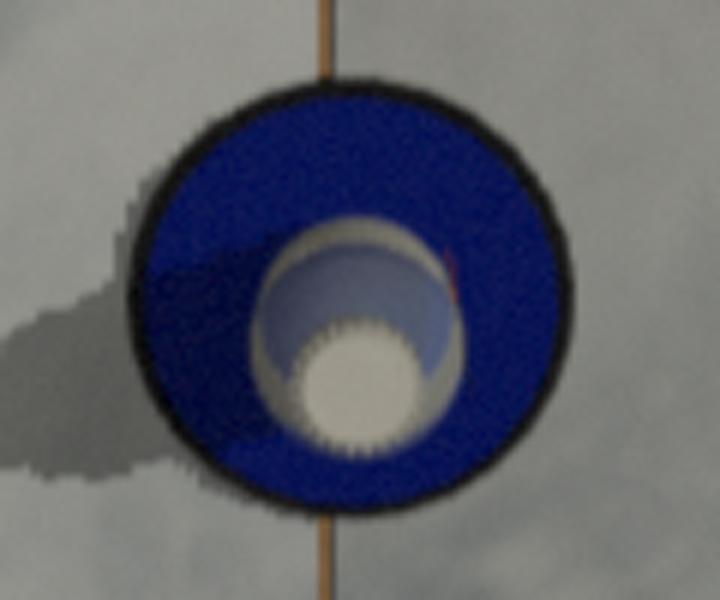

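```bash
python3 - <<'E'
from h import *
c=r.calibration("wrist")
print(ray(c,278.8,184.3,6),ray(c,280.2,199.3,81))
p=cv2.imread("pics/w1.png")
cv2.imwrite("pics/w1d.png",cv2.resize(p[120:220,60:180],(720,600),interpolation=cv2.INTER_CUBIC))
cv2.imwrite("pics/w1e.png",cv2.resize(p[265:355,215:320],(700,600),interpolation=cv2.INTER_CUBIC))
E
```

```text
[ 635.58184522 -206.95399128    6.        ] [ 634.03541702 -208.02745023   81.        ]
```

View pics/w1d.png

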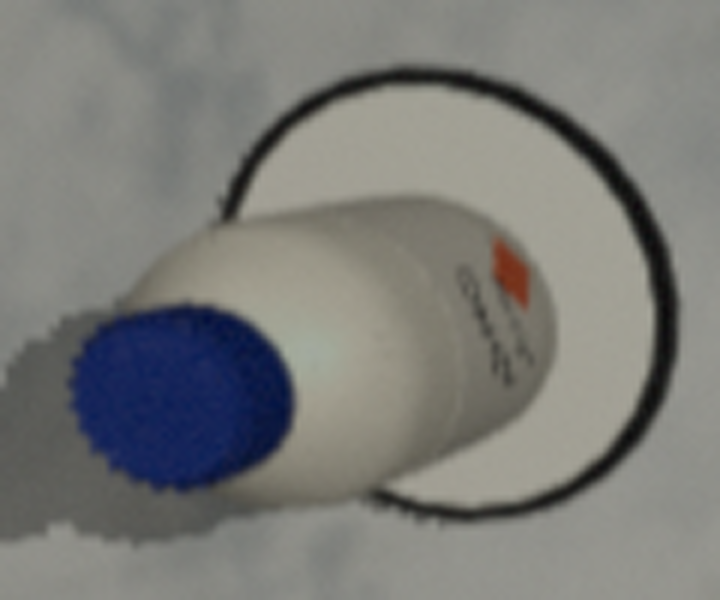

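View pics/w1e.png

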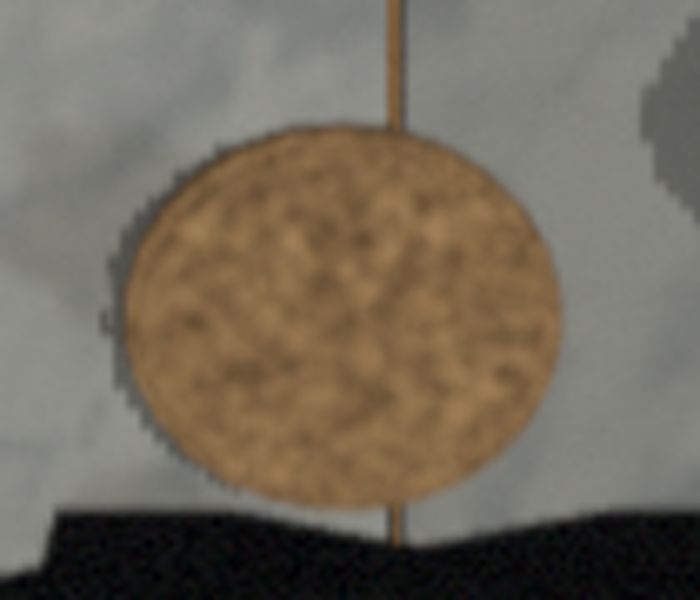

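Request:
jog_arm([
  {"grip": -1,"translation": [0,0.0018,0.037],"twist": [0,0,0]},
  {"grip": -1,"translation": [0,0,0.037],"twist": [0,0,0]},
  {"grip": -1,"translation": [0,0,0.037],"twist": [0,0,0]},
  {"grip": -1,"translation": [0,0,0.037],"twist": [0,0,0]},
  {"grip": -1,"translation": [0,0,0.02],"twist": [0,0,0]},
  {"grip": -1,"translation": [0,0,0.015],"twist": [0,0,0]},
  {"grip": -0.5,"translation": [0,0,0],"twist": [0,0,0]},
  {"grip": -0.2,"translation": [0,0,0],"twist": [0,0,0]},
  {"grip": 0,"translation": [0,0,0],"twist": [0,0,0]},
  {"grip": 0.1,"translation": [0,0,0],"twist": [0,0,0]},
], squeeze=40)

```text
clock: 2.65
eef_pos: [636.7, -207.0, 27.0]
tcp_rot: [3.141, -0.002, -0.001]
contact_force: [-0.7, -0.4, 1.2]
opening: 0.459
```

Request:
jog_arm([
  {"grip": 0.2,"translation": [0,0,0],"twist": [0,0,0]},
  {"grip": 0.5,"translation": [0,0,0],"twist": [0,0,0]},
  {"grip": 1,"translation": [0,0,0],"twist": [0,0,0]},
  {"grip": 1,"translation": [0,0,0],"twist": [0,0,0]},
])

```text
clock: 2.98
eef_pos: [637.1, -206.8, 27.2]
tcp_rot: [3.14, -0.003, 0.0]
contact_force: [-1.0, -0.1, 7.6]
opening: 0.439
```

```bash
python3 - <<'E'
from h import *
print(r.sense())
p,d=r.grab_frame("scene"); cv2.imwrite("pics/s2.png",cv2.resize(p[120:340,120:400,::-1],(700,550)))
E
```

```text
{'clock': 2.9833, 'qpos': array([-3.15941960e-01,  6.18061278e-01,  1.65514946e+00, -4.34715369e-04,
        8.65215251e-01,  1.25495278e+00]), 'qvel': array([ 4.45003327e-04,  7.03288847e-04, -1.86307577e-03,  1.05320065e-03,
       -9.39574763e-05, -3.83677391e-04]), 'joint_efforts': array([ 4.07299194e-01, -6.65120959e+01, -2.51007074e+01,  2.61123190e-01,
       -1.94627484e-01, -1.25040603e-02]), 'eef_pos': array([ 637.11826122, -206.81794081,   27.20446406]), 'tcp_rot': array([ 3.14029364e+00, -2.90690920e-03,  1.84850125e-04]), 'contact_force': array([-0.95940364, -0.10649604,  7.58883342]), 'wrist_torque': array([-0.21260744,  0.13231926, -0.06043313]), 'opening': 0.43897581359777915}
```

View pics/s2.png

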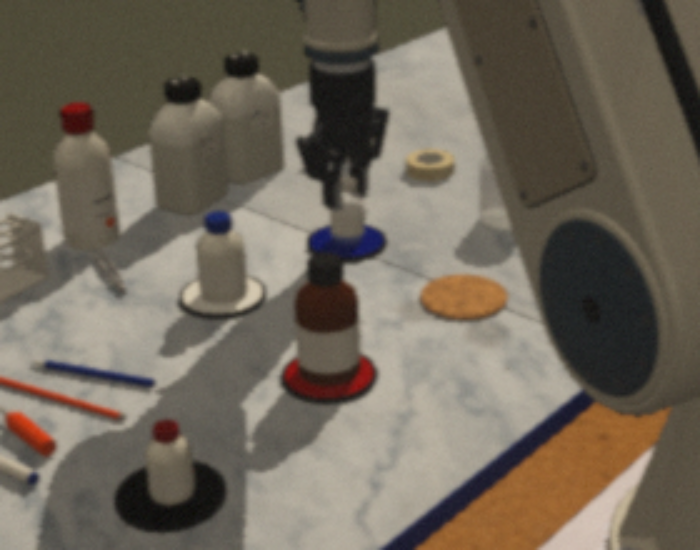

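Request:
jog_arm([
  {"grip": 1,"translation": [0,0,-0.01],"twist": [0,0,0]},
  {"grip": 1,"translation": [0,0,-0.025],"twist": [0,0,0]},
  {"grip": 1,"translation": [0,0,-0.025],"twist": [0,0,0]},
  {"grip": 1,"translation": [-0.02,-0.002,0],"twist": [0,0,0]},
  {"grip": 1,"translation": [-0.03,-0.003,0],"twist": [0,0,0]},
  {"grip": 1,"translation": [-0.03,-0.003,0],"twist": [0,0,0]},
  {"grip": 1,"translation": [-0.03,-0.003,0],"twist": [0,0,0]},
  {"grip": 1,"translation": [-0.03,-0.003,0],"twist": [0,0,0]},
  {"grip": 1,"translation": [-0.03,-0.003,0],"twist": [0,0,0]},
  {"grip": 1,"translation": [-0.021,-0.003,0],"twist": [0,0,0]},
])

```text
clock: 3.87
eef_pos: [442.1, -185.7, 85.8]
tcp_rot: [-3.141, 0.001, -0.0]
contact_force: [-0.3, -1.1, -0.2]
opening: 0.436
```

Request:
jog_arm([
  {"grip": 1,"translation": [0,0,0],"twist": [0,0,0]},
  {"grip": 1,"translation": [0,0,0.025],"twist": [0,0,0]},
  {"grip": 1,"translation": [0,0,0.02],"twist": [0,0,0]},
  {"grip": 1,"translation": [0,0,0.007],"twist": [0,0,0]},
  {"grip": 1,"translation": [0,0,0],"twist": [0,0,0]},
])

```text
clock: 4.28
eef_pos: [444.4, -185.9, 32.3]
tcp_rot: [-3.141, 0.002, -0.0]
contact_force: [0.2, -0.3, -0.7]
opening: 0.438
```

Request:
jog_arm([
  {"grip": 1,"translation": [0,0,0.003],"twist": [0,0,0]},
  {"grip": 1,"translation": [0,0,0.002],"twist": [0,0,0]},
  {"grip": 1,"translation": [0,0,0],"twist": [0,0,0]},
])

```text
clock: 4.53
eef_pos: [445.4, -186.4, 28.7]
tcp_rot: [3.141, -0.001, -0.0]
contact_force: [-0.5, -0.0, -1.0]
opening: 0.434
```

```bash
python3 - <<'E'
from h import *
print(r.sense()["eef_pos"])
p,d=r.grab_frame("scene"); cv2.imwrite("pics/s3.png",cv2.resize(p[170:290,200:400,::-1],(800,480)))
E
```

```text
[ 445.43311916 -186.43541254   28.66859096]
```

View pics/s3.png

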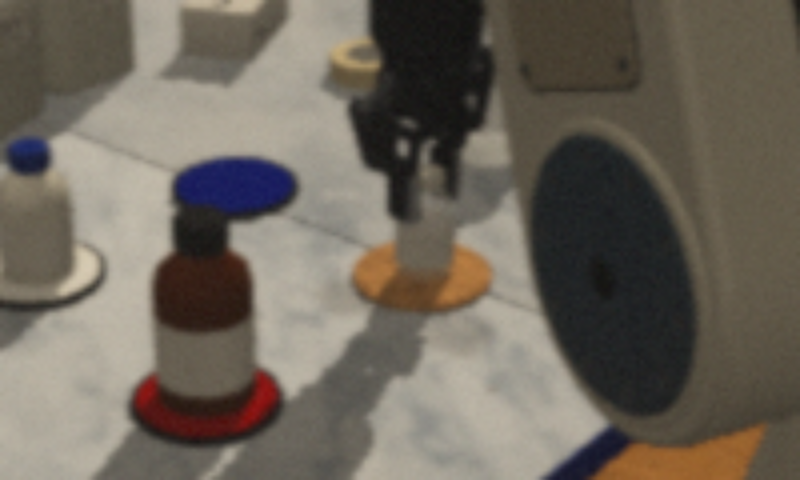

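Request:
jog_arm([
  {"grip": 1,"translation": [0,0,0.001],"twist": [0,0,0]},
  {"grip": 1,"translation": [0,0,0.001],"twist": [0,0,0]},
  {"grip": 1,"translation": [0,0,0],"twist": [0,0,0]},
])

```text
clock: 4.83
eef_pos: [445.8, -186.4, 27.1]
tcp_rot: [3.141, -0.002, -0.0]
contact_force: [-0.3, 2.3, 9.1]
opening: 0.44
```

Request:
jog_arm([
  {"grip": 0.0,"translation": [0,0,0],"twist": [0,0,0]},
  {"grip": -0.3,"translation": [0,0,0],"twist": [0,0,0]},
  {"grip": -1,"translation": [0,0,0],"twist": [0,0,0]},
  {"grip": -1,"translation": [0,0,0],"twist": [0,0,0]},
  {"grip": -1,"translation": [0,0,0],"twist": [0,0,0]},
  {"grip": -1,"translation": [0,0,-0.04],"twist": [0,0,0]},
  {"grip": -1,"translation": [0,0,-0.04],"twist": [0,0,0]},
  {"grip": -1,"translation": [0,0,-0.04],"twist": [0,0,0]},
  {"grip": -1,"translation": [0,0,-0.04],"twist": [0,0,0]},
  {"grip": -1,"translation": [0,0,-0.02],"twist": [0,0,0]},
])

```text
clock: 5.67
eef_pos: [446.4, -186.9, 210.8]
tcp_rot: [3.139, -0.005, -0.0]
contact_force: [0.9, 0.2, 0.7]
opening: 0.997
```

Request:
jog_arm([
  {"grip": -1,"translation": [0.03,-0.0236,0],"twist": [0,0,0]},
  {"grip": -1,"translation": [0.03,-0.0236,0],"twist": [0,0,0]},
  {"grip": -1,"translation": [0.03,-0.0236,0],"twist": [0,0,0]},
  {"grip": -1,"translation": [0.03,-0.0236,0],"twist": [0,0,0]},
  {"grip": -1,"translation": [0.03,-0.0236,0],"twist": [0,0,0]},
  {"grip": -1,"translation": [0.03,-0.0236,0],"twist": [0,0,0]},
  {"grip": -1,"translation": [0.027,-0.0224,0],"twist": [0,0,0]},
  {"grip": -1,"translation": [0,0,0],"twist": [0,0,0]},
  {"grip": -1,"translation": [0,0,0],"twist": [0,0,0]},
  {"grip": -1,"translation": [0,0,0],"twist": [0,0,0]},
])

```text
clock: 6.5
eef_pos: [651.1, -22.3, 205.5]
tcp_rot: [3.141, 0.002, 0.0]
contact_force: [0.3, 0.3, 0.5]
opening: 0.997
```

```bash
python3 - <<'E'
from h import *
c=r.calibration("wrist");print(r.sense()["eef_pos"],r.sense()["tcp_rot"])
p,d=r.grab_frame("wrist"); cv2.imwrite("pics/w4.png",p[:,:,::-1])
import pickle; pickle.dump(c,open("pics/w4.pkl","wb"))
E
```

```text
[651.09781476 -22.34417385 205.50644872] [3.14132997e+00 1.64992567e-03 4.27395310e-04]
```

View pics/w4.png

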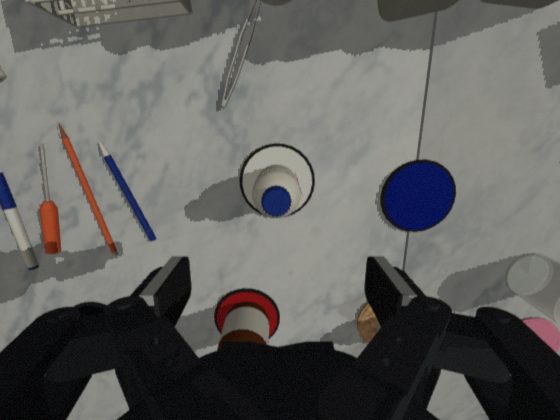

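```bash
python3 - <<'E'
import cv2,numpy as np
p=cv2.imread("pics/w4.png"); cv2.imwrite("pics/w4c.png",np.hstack([cv2.resize(p[135:235,227:327],(400,400),interpolation=cv2.INTER_CUBIC),cv2.resize(p[145:245,368:468],(400,400),interpolation=cv2.INTER_CUBIC)]))
E
```

```text
(no output)
```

View pics/w4c.png

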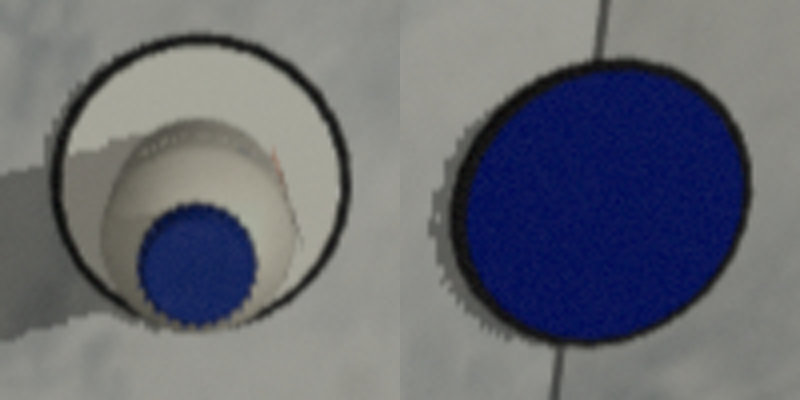

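```bash
python3 - <<'E'
from h import *
import pickle; c=pickle.load(open("pics/w4.pkl","rb"))
print("white",ray(c,277.5,181,6),"cap",ray(c,276.5,201.3,101),"blue",ray(c,419.5,195.8,6))
E
```

```text
white [655.46240155 -24.04224255   6.        ] cap [652.67323958 -22.99904457 101.        ] blue [ 636.13204708 -205.39417363    6.        ]
```

Request:
jog_arm([
  {"grip": -1,"translation": [0.0015,0.0005,0.037],"twist": [0,0,0]},
  {"grip": -1,"translation": [0,0,0.037],"twist": [0,0,0]},
  {"grip": -1,"translation": [0,0,0.037],"twist": [0,0,0]},
  {"grip": -1,"translation": [0,0,0.03],"twist": [0,0,0]},
  {"grip": -1,"translation": [0,0,0.015],"twist": [0,0,0]},
  {"grip": -1,"translation": [0,0,0.01],"twist": [0,0,0]},
  {"grip": -1,"translation": [0,0,0],"twist": [0,0,0]},
  {"grip": -1,"translation": [0,0,0],"twist": [0,0,0]},
])

```text
clock: 7.22
eef_pos: [653.4, -23.4, 40.9]
tcp_rot: [3.142, -0.0, -0.001]
contact_force: [0.2, -0.1, 0.5]
opening: 0.997
```

Request:
jog_arm([
  {"grip": -0.5,"translation": [0,0,0.004],"twist": [0,0,0]},
  {"grip": -0.3,"translation": [0,0,0],"twist": [0,0,0]},
  {"grip": -0.1,"translation": [0,0,0],"twist": [0,0,0]},
  {"grip": 0.3,"translation": [0,0,0],"twist": [0,0,0]},
  {"grip": 1,"translation": [0,0,0],"twist": [0,0,0]},
  {"grip": 1,"translation": [0,0,0],"twist": [0,0,0]},
  {"grip": 1,"translation": [0,0,0],"twist": [0,0,0]},
])

```text
clock: 7.8
eef_pos: [654.4, -22.6, 37.7]
tcp_rot: [3.142, -0.002, 0.0]
contact_force: [-0.6, 0.6, 6.7]
opening: 0.583
```

Request:
jog_arm([
  {"grip": 1,"translation": [0,0,-0.01],"twist": [0,0,0]},
  {"grip": 1,"translation": [0,0,-0.025],"twist": [0,0,0]},
  {"grip": 1,"translation": [0,0,-0.025],"twist": [0,0,0]},
  {"grip": 1,"translation": [-0.003,0.022,0],"twist": [0,0,0]},
  {"grip": 1,"translation": [-0.003,0.034,0],"twist": [0,0,0]},
  {"grip": 1,"translation": [-0.003,0.034,0],"twist": [0,0,0]},
  {"grip": 1,"translation": [-0.003,0.034,0],"twist": [0,0,0]},
  {"grip": 1,"translation": [-0.003,0.034,0],"twist": [0,0,0]},
  {"grip": 1,"translation": [-0.003,0.024,0],"twist": [0,0,0]},
  {"grip": 1,"translation": [0,0,0],"twist": [0,0,0]},
])

```text
clock: 8.63
eef_pos: [634.7, -209.5, 97.1]
tcp_rot: [3.14, -0.001, -0.003]
contact_force: [0.9, 0.4, -0.7]
opening: 0.584
```

Request:
jog_arm([
  {"grip": 1,"translation": [0,0,0.02],"twist": [0,0,0]},
  {"grip": 1,"translation": [0,0,0.02],"twist": [0,0,0]},
  {"grip": 1,"translation": [0,0,0.01],"twist": [0,0,0]},
  {"grip": 1,"translation": [0,0,0],"twist": [0,0,0]},
  {"grip": 1,"translation": [0,0,0],"twist": [0,0,0]},
])

```text
clock: 9.05
eef_pos: [635.1, -204.2, 46.2]
tcp_rot: [-3.141, 0.001, 0.0]
contact_force: [0.8, 0.4, -1.7]
opening: 0.58
```

Request:
jog_arm([
  {"grip": 1,"translation": [0,0.0005,0.004],"twist": [0,0,0]},
  {"grip": 1,"translation": [0,0,0.002],"twist": [0,0,0]},
  {"grip": 1,"translation": [0,0,0.001],"twist": [0,0,0]},
  {"grip": 1,"translation": [0,0,0.001],"twist": [0,0,0]},
  {"grip": 1,"translation": [0,0,0],"twist": [0,0,0]},
])

```text
clock: 9.47
eef_pos: [635.4, -205.3, 38.4]
tcp_rot: [3.142, -0.0, -0.0]
contact_force: [-0.1, 0.1, -1.4]
opening: 0.58
```

Request:
jog_arm([
  {"grip": 1,"translation": [0,0,0.001],"twist": [0,0,0]},
  {"grip": 1,"translation": [0,0,0],"twist": [0,0,0]},
  {"grip": 1,"translation": [0,0,0],"twist": [0,0,0]},
])

```text
clock: 9.72
eef_pos: [635.8, -205.2, 37.8]
tcp_rot: [3.141, -0.001, -0.0]
contact_force: [0.3, 1.9, 3.4]
opening: 0.58
```

Request:
jog_arm([
  {"grip": 0.0,"translation": [0,0,0],"twist": [0,0,0]},
  {"grip": -0.4,"translation": [0,0,0],"twist": [0,0,0]},
  {"grip": -1,"translation": [0,0,0],"twist": [0,0,0]},
  {"grip": -1,"translation": [0,0,0],"twist": [0,0,0]},
  {"grip": -1,"translation": [0,0,0],"twist": [0,0,0]},
  {"grip": -1,"translation": [0,0,-0.04],"twist": [0,0,0]},
  {"grip": -1,"translation": [0,0,-0.04],"twist": [0,0,0]},
  {"grip": -1,"translation": [0,0,-0.04],"twist": [0,0,0]},
  {"grip": -1,"translation": [0,0,-0.04],"twist": [0,0,0]},
  {"grip": -1,"translation": [0,0,-0.01],"twist": [0,0,0]},
])

```text
clock: 10.55
eef_pos: [638.4, -206.3, 214.5]
tcp_rot: [3.139, -0.009, -0.0]
contact_force: [1.7, -0.3, 1.5]
opening: 1.001
```

Request:
jog_arm([
  {"grip": -1,"translation": [-0.027,-0.0027,0],"twist": [0,0,0]},
  {"grip": -1,"translation": [-0.027,-0.0027,0],"twist": [0,0,0]},
  {"grip": -1,"translation": [-0.027,-0.0027,0],"twist": [0,0,0]},
  {"grip": -1,"translation": [-0.027,-0.0027,0],"twist": [0,0,0]},
  {"grip": -1,"translation": [-0.027,-0.0027,0],"twist": [0,0,0]},
  {"grip": -1,"translation": [-0.027,-0.0027,0],"twist": [0,0,0]},
  {"grip": -1,"translation": [-0.028,-0.0027,0],"twist": [0,0,0]},
  {"grip": -1,"translation": [0,0,0],"twist": [0,0,0]},
  {"grip": -1,"translation": [0,0,0],"twist": [0,0,0]},
  {"grip": -1,"translation": [0,0,0],"twist": [0,0,0]},
])

```text
clock: 11.38
eef_pos: [446.2, -186.7, 207.6]
tcp_rot: [3.141, -0.001, -0.0]
contact_force: [-0.3, 0.4, 0.6]
opening: 1.005
```

```bash
python3 - <<'E'
from h import *
c=r.calibration("wrist");print(r.sense()["eef_pos"],r.sense()["tcp_rot"])
p,d=r.grab_frame("wrist"); cv2.imwrite("pics/w5.png",p[:,:,::-1])
import pickle; pickle.dump(c,open("pics/w5.pkl","wb"))
E
```

```text
[ 446.18652481 -186.68110398  207.5612768 ] [ 3.14106107e+00 -1.41287721e-03 -3.55699862e-04]
```

View pics/w5.png

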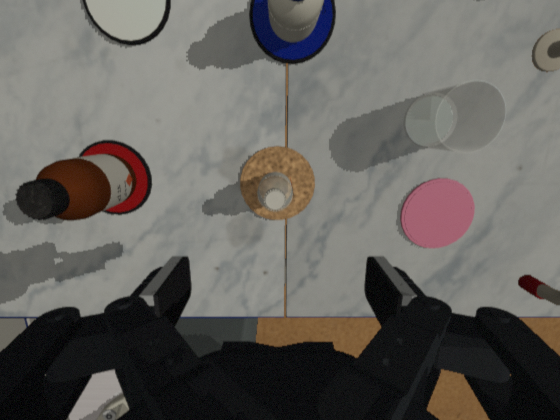

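Request:
jog_arm([
  {"grip": -1,"translation": [0,0,0.037],"twist": [0,0,0]},
  {"grip": -1,"translation": [0,0,0.037],"twist": [0,0,0]},
  {"grip": -1,"translation": [0,0,0.037],"twist": [0,0,0]},
  {"grip": -1,"translation": [0,0,0.037],"twist": [0,0,0]},
  {"grip": -1,"translation": [0,0,0.02],"twist": [0,0,0]},
  {"grip": -1,"translation": [0,0,0.011],"twist": [0,0,0]},
  {"grip": -0.5,"translation": [0,0,0],"twist": [0,0,0]},
  {"grip": -0.2,"translation": [0,0,0],"twist": [0,0,0]},
  {"grip": 0,"translation": [0,0,0],"twist": [0,0,0]},
  {"grip": 0.1,"translation": [0,0,0],"twist": [0,0,0]},
])

```text
clock: 12.27
eef_pos: [446.6, -186.7, 29.2]
tcp_rot: [3.141, -0.002, -0.0]
contact_force: [-0.4, -0.4, 1.0]
opening: 0.46
```

Request:
jog_arm([
  {"grip": 0.3,"translation": [0,0,0],"twist": [0,0,0]},
  {"grip": 1,"translation": [0,0,0],"twist": [0,0,0]},
  {"grip": 1,"translation": [0,0,0],"twist": [0,0,0]},
  {"grip": 1,"translation": [0,0,0],"twist": [0,0,0]},
])

```text
clock: 12.6
eef_pos: [446.5, -186.5, 29.5]
tcp_rot: [3.141, -0.002, -0.0]
contact_force: [0.2, 2.5, 6.4]
opening: 0.43
```

Request:
jog_arm([
  {"grip": 1,"translation": [0,0,-0.01],"twist": [0,0,0]},
  {"grip": 1,"translation": [0,0,-0.025],"twist": [0,0,0]},
  {"grip": 1,"translation": [0,0,-0.025],"twist": [0,0,0]},
  {"grip": 1,"translation": [0.02,-0.0155,0],"twist": [0,0,0]},
  {"grip": 1,"translation": [0.03,-0.0235,0],"twist": [0,0,0]},
  {"grip": 1,"translation": [0.03,-0.0235,0],"twist": [0,0,0]},
  {"grip": 1,"translation": [0.03,-0.0235,0],"twist": [0,0,0]},
  {"grip": 1,"translation": [0.03,-0.0235,0],"twist": [0,0,0]},
  {"grip": 1,"translation": [0.03,-0.0235,0],"twist": [0,0,0]},
  {"grip": 1,"translation": [0.03,-0.0235,0],"twist": [0,0,0]},
])

```text
clock: 13.43
eef_pos: [646.9, -28.5, 89.6]
tcp_rot: [3.141, -0.001, 0.0]
contact_force: [0.3, -0.4, 0.3]
opening: 0.223
```

Request:
jog_arm([
  {"grip": 1,"translation": [0.01,-0.007,0],"twist": [0,0,0]},
  {"grip": 1,"translation": [0,0,0],"twist": [0,0,0]},
  {"grip": 1,"translation": [0,0,0.02],"twist": [0,0,0]},
  {"grip": 1,"translation": [0,0,0.02],"twist": [0,0,0]},
  {"grip": 1,"translation": [0,0,0.01],"twist": [0,0,0]},
  {"grip": 1,"translation": [0,0,0],"twist": [0,0,0]},
  {"grip": 1,"translation": [0,0,0],"twist": [0,0,0]},
])

```text
clock: 14.02
eef_pos: [656.6, -25.5, 40.7]
tcp_rot: [3.139, -0.004, -0.0]
contact_force: [1.5, -5.7, 8.0]
opening: 0.222
```

```bash
python3 - <<'E'
from h import *
p,d=r.grab_frame("scene"); cv2.imwrite("pics/s6.png",cv2.resize(p[140:260,150:350,::-1],(800,480)))
p,d=r.grab_frame("top"); cv2.imwrite("pics/t6.png",cv2.resize(p[150:290,180:380,::-1],(800,560)))
E
```

```text
(no output)
```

View pics/s6.png

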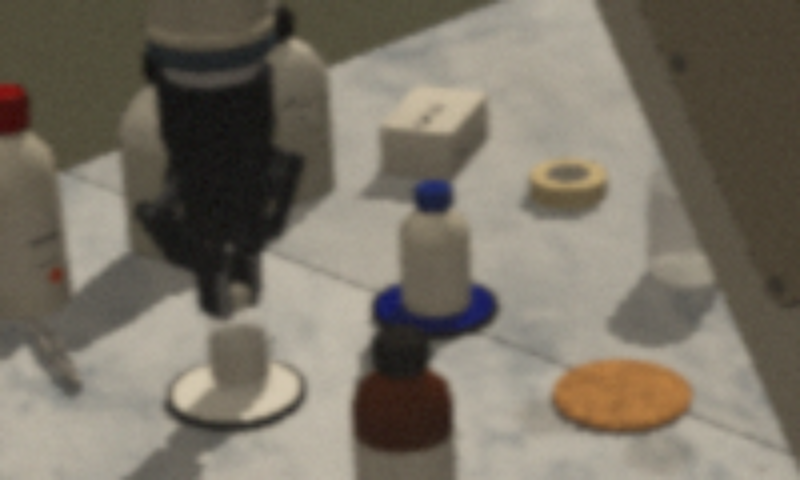

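View pics/t6.png

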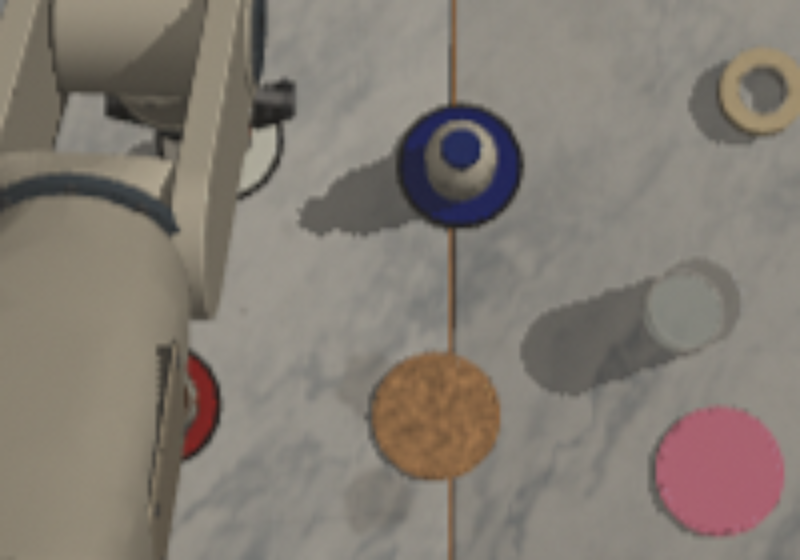

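Request:
jog_arm([
  {"grip": 1,"translation": [0,0,-0.005],"twist": [0,0,0]},
  {"grip": 1,"translation": [0,0,-0.003],"twist": [0,0,0]},
  {"grip": 1,"translation": [0,0,0],"twist": [0,0,0]},
  {"grip": 1,"translation": [0,0,0],"twist": [0,0,0]},
])

```text
clock: 14.45
eef_pos: [654.9, -23.1, 46.5]
tcp_rot: [-3.142, 0.0, -0.0]
contact_force: [-0.1, 0.6, -0.9]
opening: 0.225
```

```bash
python3 - <<'E'
from h import *
p,d=r.grab_frame("scene"); cv2.imwrite("pics/s7.png",cv2.resize(p[170:260,170:260,::-1],(600,600)))
p,d=r.grab_frame("wrist"); cv2.imwrite("pics/w7.png",p[:,:,::-1])
E
```

```text
(no output)
```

View pics/s7.png

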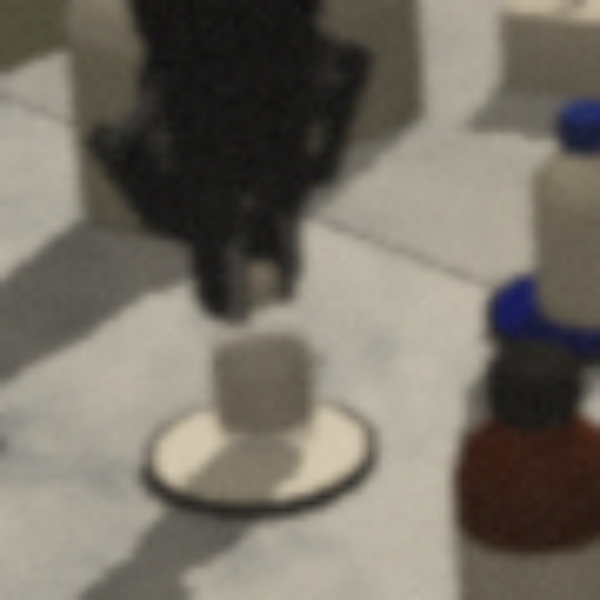

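View pics/w7.png

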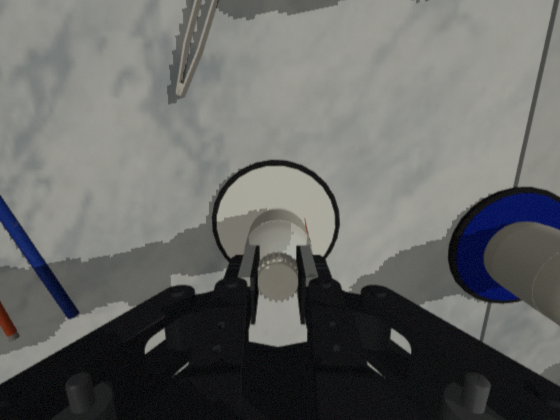

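Request:
jog_arm([
  {"grip": 1,"translation": [0,0,0.002],"twist": [0,0,0]},
  {"grip": 1,"translation": [0,0,0.002],"twist": [0,0,0]},
  {"grip": 1,"translation": [0,0,0.001],"twist": [0,0,0]},
  {"grip": 1,"translation": [0,0,0],"twist": [0,0,0]},
])

```text
clock: 14.88
eef_pos: [655.2, -22.8, 41.1]
tcp_rot: [-3.142, 0.0, 0.0]
contact_force: [-0.5, -0.2, 1.6]
opening: 0.22
```

Request:
jog_arm([
  {"grip": 1,"translation": [0,0,0.0005],"twist": [0,0,0]},
  {"grip": 1,"translation": [0,0,0],"twist": [0,0,0]},
  {"grip": 1,"translation": [0,0,0],"twist": [0,0,0]},
])

```text
clock: 15.13
eef_pos: [655.4, -22.8, 41.1]
tcp_rot: [-3.142, -0.0, -0.0]
contact_force: [-1.3, 0.2, 6.6]
opening: 0.224
```

Contact. Release slowly and rise, then view.

Request:
jog_arm([
  {"grip": 0.4,"translation": [0,0,0],"twist": [0,0,0]},
  {"grip": 0.2,"translation": [0,0,0],"twist": [0,0,0]},
  {"grip": -0.3,"translation": [0,0,0],"twist": [0,0,0]},
  {"grip": -1,"translation": [0,0,0],"twist": [0,0,0]},
  {"grip": -1,"translation": [0,0,0],"twist": [0,0,0]},
  {"grip": -1,"translation": [0,0,-0.04],"twist": [0,0,0]},
  {"grip": -1,"translation": [0,0,-0.04],"twist": [0,0,0]},
  {"grip": -1,"translation": [0,0,-0.04],"twist": [0,0,0]},
  {"grip": -1,"translation": [0,0,-0.04],"twist": [0,0,0]},
  {"grip": -1,"translation": [0,0,0],"twist": [0,0,0]},
])

```text
clock: 15.97
eef_pos: [659.9, -23.0, 209.7]
tcp_rot: [3.141, -0.013, -0.0]
contact_force: [1.8, 0.4, 1.0]
opening: 1.002
```

```bash
python3 - <<'E'
from h import *
c=r.calibration("wrist");print(r.sense()["eef_pos"],r.sense()["tcp_rot"])
p,d=r.grab_frame("wrist"); cv2.imwrite("pics/w8.png",p[:,:,::-1])
import pickle; pickle.dump(c,open("pics/w8.pkl","wb"))
q=p[:,:,::-1]
cv2.imwrite("pics/w8c.png",np.hstack([cv2.resize(q[135:235,227:327],(400,400),interpolation=cv2.INTER_CUBIC),cv2.resize(q[145:245,368:468],(400,400),interpolation=cv2.INTER_CUBIC)]))
E
```

```text
[659.88541749 -23.02595437 209.69643987] [ 3.14116279e+00 -1.25551487e-02 -1.53248628e-04]
```

View pics/w8c.png

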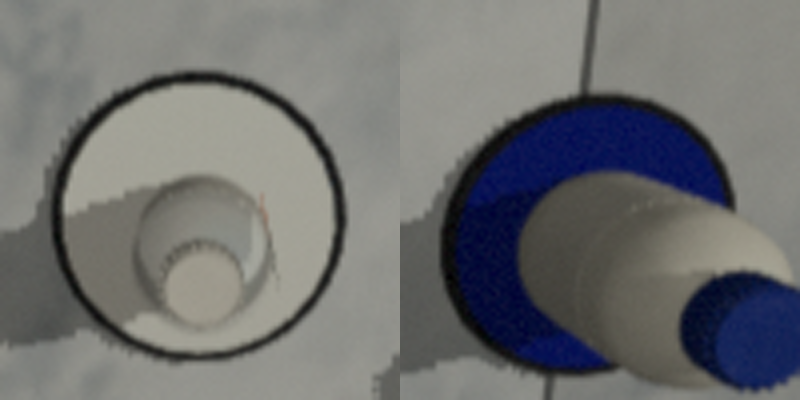

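View pics/w8.png

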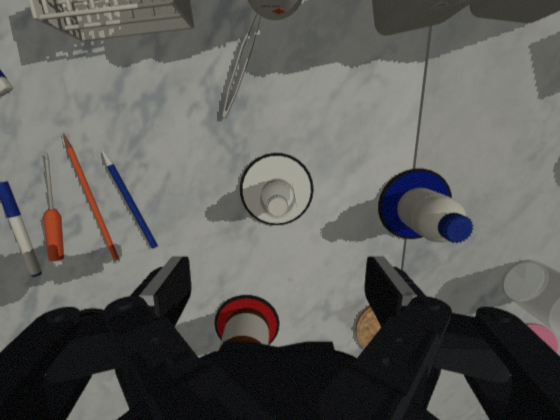

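```bash
python3 - <<'E'
from h import *
import pickle; c=pickle.load(open("pics/w8.pkl","rb"))
a=ray(c,227+199/4,135+217/4,6);b=ray(c,227+204/4,135+287/4,81);print(a,b)
p,d=r.grab_frame("top"); cv2.imwrite("pics/top8.png",cv2.resize(p[130:290,100:380,::-1],(800,457),interpolation=cv2.INTER_CUBIC))
E
```

```text
[655.72673329 -23.80974497   6.        ] [651.49475839 -25.19770823  81.        ]
```

View pics/top8.png

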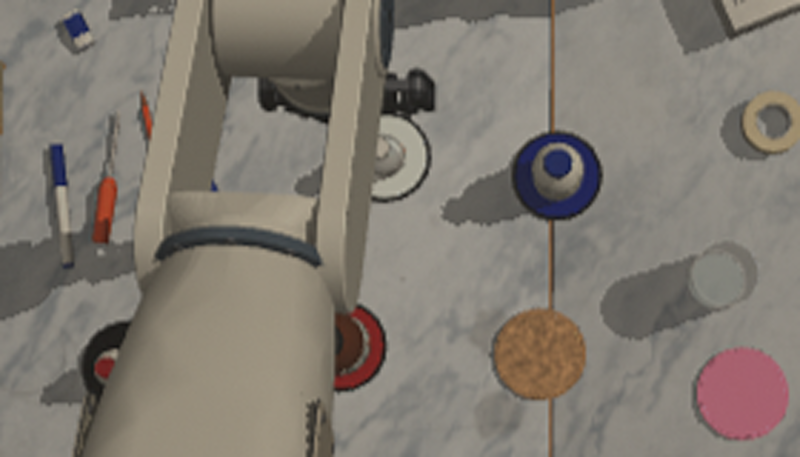

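Request:
jog_arm([
  {"grip": -1,"translation": [-0.025,-0.0298,0],"twist": [0,0,0]},
  {"grip": -1,"translation": [-0.025,-0.0298,0],"twist": [0,0,0]},
  {"grip": -1,"translation": [-0.025,-0.0298,0],"twist": [0,0,0]},
  {"grip": -1,"translation": [-0.025,-0.0298,0],"twist": [0,0,0]},
  {"grip": -1,"translation": [-0.025,-0.0298,0],"twist": [0,0,0]},
  {"grip": -1,"translation": [-0.025,-0.0298,0],"twist": [0,0,0]},
  {"grip": -1,"translation": [-0.025,-0.0298,0],"twist": [0,0,0]},
  {"grip": -1,"translation": [-0.025,-0.0298,0],"twist": [0,0,0]},
  {"grip": -1,"translation": [-0.025,-0.0298,0],"twist": [0,0,0]},
  {"grip": -1,"translation": [0,0,0],"twist": [0,0,0]},
])

```text
clock: 16.9
eef_pos: [425.4, 248.6, 198.9]
tcp_rot: [3.141, 0.004, 0.003]
contact_force: [0.3, -0.7, 0.2]
opening: 1.001
```

Request:
jog_arm([
  {"grip": -1,"translation": [0,0,0],"twist": [0,0,0]},
  {"grip": -1,"translation": [0,0,0],"twist": [0,0,0]},
])

```text
clock: 17.07
eef_pos: [429.9, 245.0, 199.6]
tcp_rot: [3.14, 0.001, 0.001]
contact_force: [0.5, -0.3, 0.2]
opening: 0.998
```

```bash
python3 - <<'E'
from h import *
c=r.calibration("wrist");print(r.sense()["eef_pos"],r.sense()["tcp_rot"])
p,d=r.grab_frame("wrist"); q=p[:,:,::-1]; cv2.imwrite("pics/w9.png",q)
import pickle; pickle.dump(c,open("pics/w9.pkl","wb"))
cv2.imwrite("pics/w9c.png",np.hstack([cv2.resize(q[135:235,227:327],(400,400),interpolation=cv2.INTER_CUBIC),cv2.resize(q[135:235,390:490],(400,400),interpolation=cv2.INTER_CUBIC)]))
E
```

```text
[429.88066817 245.0113161  199.61446592] [3.14036190e+00 1.38716708e-03 1.08007957e-03]
```

View pics/w9.png

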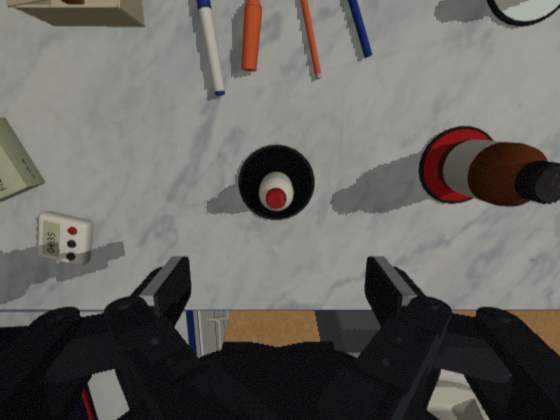

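View pics/w9c.png

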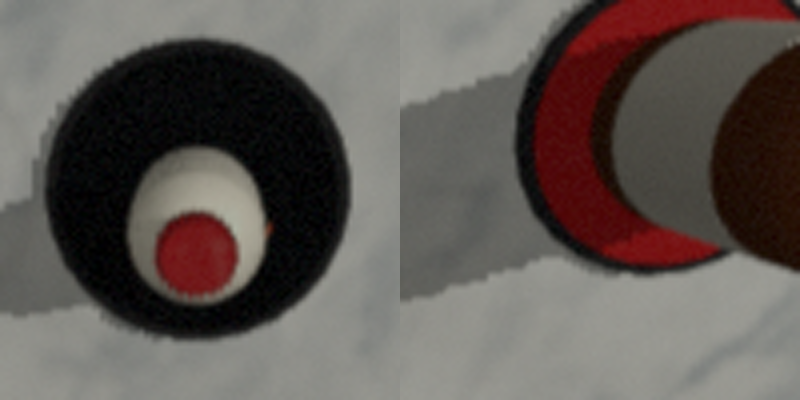

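```bash
python3 - <<'E'
from h import *
import pickle; c=pickle.load(open("pics/w9.pkl","rb"))
print(ray(c,227+198/4,135+189/4,5),ray(c,227+197/4,135+254/4,76))
E
```

```text
[433.60235746 244.38793473   5.        ] [429.69520354 244.54891939  76.        ]
```

Request:
jog_arm([
  {"grip": -1,"translation": [0,0,0.037],"twist": [0,0,0]},
  {"grip": -1,"translation": [0,0,0.037],"twist": [0,0,0]},
  {"grip": -1,"translation": [0,0,0.037],"twist": [0,0,0]},
  {"grip": -1,"translation": [0,0,0.037],"twist": [0,0,0]},
  {"grip": -1,"translation": [0,0,0.02],"twist": [0,0,0]},
  {"grip": -1,"translation": [0,0,0.016],"twist": [0,0,0]},
  {"grip": -0.5,"translation": [0,0,0],"twist": [0,0,0]},
  {"grip": -0.2,"translation": [0,0,0],"twist": [0,0,0]},
])

```text
clock: 17.78
eef_pos: [430.4, 244.0, 15.9]
tcp_rot: [3.14, 0.002, -0.002]
contact_force: [-0.3, -0.5, 0.6]
opening: 0.749
```

Request:
jog_arm([
  {"grip": 0,"translation": [0,0,0],"twist": [0,0,0]},
  {"grip": 0.1,"translation": [0,0,0],"twist": [0,0,0]},
  {"grip": 0.2,"translation": [0,0,0],"twist": [0,0,0]},
  {"grip": 0.4,"translation": [0,0,0],"twist": [0,0,0]},
  {"grip": 1,"translation": [0,0,0],"twist": [0,0,0]},
  {"grip": 1,"translation": [0,0,0],"twist": [0,0,0]},
  {"grip": 1,"translation": [0,0,0],"twist": [0,0,0]},
])

```text
clock: 18.37
eef_pos: [431.4, 245.7, 18.1]
tcp_rot: [-3.141, -0.002, 0.0]
contact_force: [0.7, -2.9, 6.6]
opening: 0.424
```

Request:
jog_arm([
  {"grip": 1,"translation": [0,0,-0.01],"twist": [0,0,0]},
  {"grip": 1,"translation": [0,0,-0.025],"twist": [0,0,0]},
  {"grip": 1,"translation": [0,0,-0.03],"twist": [0,0,0]},
  {"grip": 1,"translation": [0,0,-0.03],"twist": [0,0,0]},
  {"grip": 1,"translation": [0,0,-0.03],"twist": [0,0,0]},
  {"grip": 1,"translation": [0,0,-0.03],"twist": [0,0,0]},
  {"grip": 1,"translation": [0,0,0],"twist": [0,0,0]},
])

```text
clock: 18.95
eef_pos: [433.3, 247.1, 178.4]
tcp_rot: [-3.137, -0.008, -0.0]
contact_force: [1.3, 0.4, 0.5]
opening: 0.423
```

Request:
jog_arm([
  {"grip": 1,"translation": [0.0015,0.02,0],"twist": [0,0,0]},
  {"grip": 1,"translation": [0.0015,0.03,0],"twist": [0,0,0]},
  {"grip": 1,"translation": [0.0015,0.038,0],"twist": [0,0,0]},
  {"grip": 1,"translation": [0.0015,0.038,0],"twist": [0,0,0]},
  {"grip": 1,"translation": [0.0015,0.038,0],"twist": [0,0,0]},
  {"grip": 1,"translation": [0.0015,0.038,0],"twist": [0,0,0]},
  {"grip": 1,"translation": [0.0015,0.038,0],"twist": [0,0,0]},
  {"grip": 1,"translation": [0.0015,0.038,0],"twist": [0,0,0]},
  {"grip": 1,"translation": [0.0015,0.038,0],"twist": [0,0,0]},
  {"grip": 1,"translation": [0.0015,0.038,0],"twist": [0,0,0]},
])

```text
clock: 19.78
eef_pos: [444.9, -110.4, 172.3]
tcp_rot: [3.142, -0.001, 0.0]
contact_force: [1.0, -0.2, -0.4]
opening: 0.422
```

Request:
jog_arm([
  {"grip": 1,"translation": [0,0.035,0],"twist": [0,0,0]},
  {"grip": 1,"translation": [0,0.03,0],"twist": [0,0,0]},
  {"grip": 1,"translation": [0,0.012,0.02],"twist": [0,0,0]},
  {"grip": 1,"translation": [0,0,0.03],"twist": [0,0,0]},
  {"grip": 1,"translation": [0,0,0.03],"twist": [0,0,0]},
  {"grip": 1,"translation": [0,0,0.03],"twist": [0,0,0]},
  {"grip": 1,"translation": [0,0,0.02],"twist": [0,0,0]},
  {"grip": 1,"translation": [0,0,0.01],"twist": [0,0,0]},
  {"grip": 1,"translation": [0,0,0],"twist": [0,0,0]},
  {"grip": 1,"translation": [0,0,0],"twist": [0,0,0]},
])

```text
clock: 20.62
eef_pos: [445.5, -185.6, 32.1]
tcp_rot: [-3.141, 0.0, 0.0]
contact_force: [0.9, -0.4, -1.1]
opening: 0.419
```

Request:
jog_arm([
  {"grip": 1,"translation": [0,0,0.008],"twist": [0,0,0]},
  {"grip": 1,"translation": [0,0,0.003],"twist": [0,0,0]},
  {"grip": 1,"translation": [0,0,0.001],"twist": [0,0,0]},
  {"grip": 1,"translation": [0,0,0],"twist": [0,0,0]},
  {"grip": 1,"translation": [0,0,0],"twist": [0,0,0]},
])

```text
clock: 21.03
eef_pos: [445.6, -185.7, 20.0]
tcp_rot: [3.141, -0.001, -0.0]
contact_force: [0.3, -0.1, -0.2]
opening: 0.419
```

Request:
jog_arm([
  {"grip": 1,"translation": [0,0,0.001],"twist": [0,0,0]},
  {"grip": 1,"translation": [0,0,0.001],"twist": [0,0,0]},
  {"grip": 1,"translation": [0,0,0],"twist": [0,0,0]},
])

```text
clock: 21.28
eef_pos: [445.8, -185.7, 18.1]
tcp_rot: [3.141, -0.001, -0.0]
contact_force: [-1.7, 0.0, 5.4]
opening: 0.421
```

Request:
jog_arm([
  {"grip": 0.0,"translation": [0,0,0],"twist": [0,0,0]},
  {"grip": -0.3,"translation": [0,0,0],"twist": [0,0,0]},
  {"grip": -1,"translation": [0,0,0],"twist": [0,0,0]},
  {"grip": -1,"translation": [0,0,0],"twist": [0,0,0]},
  {"grip": -1,"translation": [0,0,0],"twist": [0,0,0]},
  {"grip": -1,"translation": [0,0,-0.04],"twist": [0,0,0]},
  {"grip": -1,"translation": [0,0,-0.04],"twist": [0,0,0]},
  {"grip": -1,"translation": [0,0,-0.04],"twist": [0,0,0]},
  {"grip": -1,"translation": [0,0,-0.04],"twist": [0,0,0]},
  {"grip": -1,"translation": [0,0,-0.028],"twist": [0,0,0]},
])

```text
clock: 22.12
eef_pos: [446.1, -186.0, 209.2]
tcp_rot: [3.14, -0.003, -0.0]
contact_force: [0.3, 0.1, 0.5]
opening: 1.001
```

Request:
jog_arm([
  {"grip": -1,"translation": [0.0015,-0.0345,0],"twist": [0,0,0]},
  {"grip": -1,"translation": [0.0015,-0.0345,0],"twist": [0,0,0]},
  {"grip": -1,"translation": [0.0015,-0.0345,0],"twist": [0,0,0]},
  {"grip": -1,"translation": [0.0015,-0.0345,0],"twist": [0,0,0]},
  {"grip": -1,"translation": [0.0015,-0.0345,0],"twist": [0,0,0]},
  {"grip": -1,"translation": [0.0015,-0.0335,0],"twist": [0,0,0]},
  {"grip": -1,"translation": [0,0,0],"twist": [0,0,0]},
  {"grip": -1,"translation": [0,0,0],"twist": [0,0,0]},
  {"grip": -1,"translation": [0,0,0],"twist": [0,0,0]},
])

```text
clock: 22.87
eef_pos: [454.2, 20.2, 205.6]
tcp_rot: [3.141, 0.0, 0.001]
contact_force: [-0.8, -0.5, -1.1]
opening: 0.999
```

```bash
python3 - <<'E'
from h import *
c=r.calibration("wrist");print(r.sense()["eef_pos"],r.sense()["tcp_rot"])
p,d=r.grab_frame("wrist"); q=p[:,:,::-1]; cv2.imwrite("pics/w10.png",q)
import pickle; pickle.dump(c,open("pics/w10.pkl","wb"))
cv2.imwrite("pics/w10c.png",np.hstack([cv2.resize(q[135:235,227:327],(400,400),interpolation=cv2.INTER_CUBIC),cv2.resize(q[135:235,390:490],(400,400),interpolation=cv2.INTER_CUBIC)]))
E
```

```text
[454.19939743  20.17176473 205.59970038] [3.14116806e+00 2.62914917e-04 1.00587084e-03]
```

View pics/w10.png

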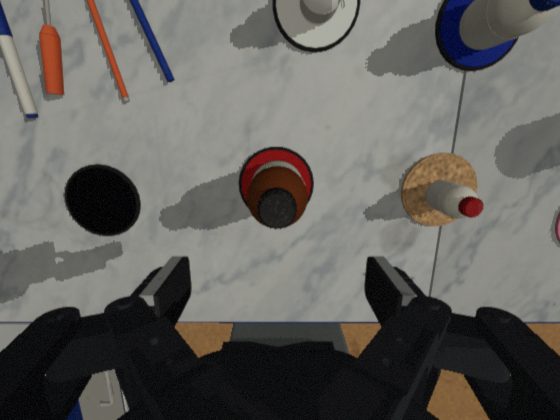

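View pics/w10c.png

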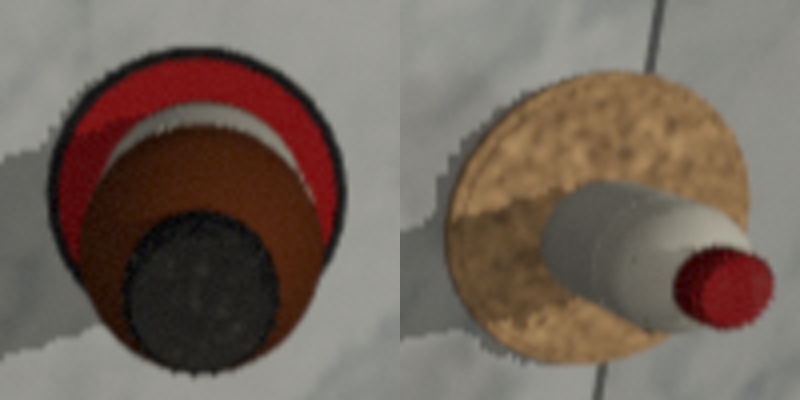

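```bash
python3 - <<'E'
from h import *
import pickle; c=pickle.load(open("pics/w10.pkl","rb"))
print(ray(c,227+198/4,135+194/4,6),ray(c,227+200/4,135+297/4,131),"black",ray(c,102.5,200,5))
E
```

```text
[455.63484696  19.70921113   6.        ] [456.32510978  19.01115368 131.        ] black [434.16079723 243.28079876   5.        ]
```

Request:
jog_arm([
  {"grip": -1,"translation": [0.001,0,0.035],"twist": [0,0,0]},
  {"grip": -1,"translation": [0,0,0.035],"twist": [0,0,0]},
  {"grip": -1,"translation": [0,0,0.025],"twist": [0,0,0]},
  {"grip": -1,"translation": [0,0,0.014],"twist": [0,0,0]},
  {"grip": -0.5,"translation": [0,0,0],"twist": [0,0,0]},
  {"grip": -0.2,"translation": [0,0,0],"twist": [0,0,0]},
  {"grip": 0,"translation": [0,0,0],"twist": [0,0,0]},
], squeeze=70)

```text
clock: 23.5
eef_pos: [456.2, 19.7, 97.6]
tcp_rot: [-3.142, -0.001, -0.001]
contact_force: [0.0, -0.4, 0.5]
opening: 0.603
```

Request:
jog_arm([
  {"grip": 0.1,"translation": [-0.0005,0,0.003],"twist": [0,0,0]},
  {"grip": 0.2,"translation": [0,0,0],"twist": [0,0,0]},
  {"grip": 0.3,"translation": [0,0,0],"twist": [0,0,0]},
  {"grip": 0.4,"translation": [0,0,0],"twist": [0,0,0]},
  {"grip": 1,"translation": [0,0,0],"twist": [0,0,0]},
  {"grip": 1,"translation": [0,0,0],"twist": [0,0,0]},
  {"grip": 1,"translation": [0,0,0],"twist": [0,0,0]},
])

```text
clock: 24.08
eef_pos: [455.7, 20.5, 94.8]
tcp_rot: [-3.141, -0.002, 0.0]
contact_force: [-1.4, 0.9, 6.1]
opening: 0.353
```

```bash
python3 - <<'E'
from h import *
p,d=r.grab_frame("scene"); cv2.imwrite("pics/s11.png",cv2.resize(p[180:290,190:300,::-1],(600,600)))
E
```

```text
(no output)
```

View pics/s11.png

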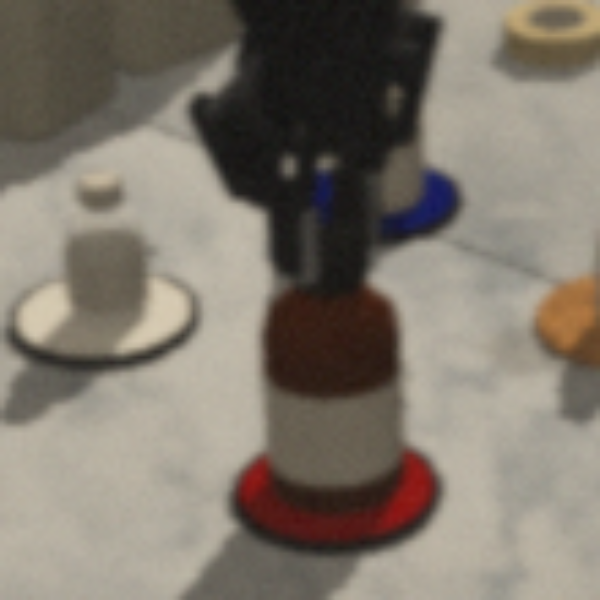

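Request:
jog_arm([
  {"grip": 1,"translation": [0,0,-0.005],"twist": [0,0,0]},
  {"grip": 1,"translation": [0,0,-0.015],"twist": [0,0,0]},
  {"grip": 1,"translation": [0,0,-0.02],"twist": [0,0,0]},
  {"grip": 1,"translation": [-0.001,-0.01,0],"twist": [0,0,0]},
  {"grip": 1,"translation": [-0.002,-0.02,0],"twist": [0,0,0]},
  {"grip": 1,"translation": [-0.003,-0.03,0],"twist": [0,0,0]},
  {"grip": 1,"translation": [-0.003,-0.03,0],"twist": [0,0,0]},
  {"grip": 1,"translation": [-0.003,-0.03,0],"twist": [0,0,0]},
  {"grip": 1,"translation": [-0.003,-0.03,0],"twist": [0,0,0]},
  {"grip": 1,"translation": [-0.003,-0.03,0],"twist": [0,0,0]},
])

```text
clock: 24.97
eef_pos: [435.9, 202.1, 133.3]
tcp_rot: [3.142, 0.0, -0.0]
contact_force: [-0.1, 0.1, -3.1]
opening: 0.352
```

Request:
jog_arm([
  {"grip": 1,"translation": [-0.003,-0.025,0],"twist": [0,0,0]},
  {"grip": 1,"translation": [-0.002,-0.014,0],"twist": [0,0,0]},
  {"grip": 1,"translation": [0,-0.005,0],"twist": [0,0,0]},
  {"grip": 1,"translation": [0,0,0],"twist": [0,0,0]},
  {"grip": 1,"translation": [0,0,0],"twist": [0,0,0]},
  {"grip": 1,"translation": [0,0,0.015],"twist": [0,0,0]},
  {"grip": 1,"translation": [0,0,0.012],"twist": [0,0,0]},
  {"grip": 1,"translation": [0,0,0],"twist": [0,0,0]},
  {"grip": 1,"translation": [0,0,0],"twist": [0,0,0]},
])

```text
clock: 25.72
eef_pos: [431.4, 243.1, 106.3]
tcp_rot: [3.141, 0.002, -0.001]
contact_force: [-0.3, -0.3, -2.4]
opening: 0.352
```

```bash
python3 - <<'E'
from h import *
p,d=r.grab_frame("scene"); cv2.imwrite("pics/s12.png",cv2.resize(p[230:350,130:250,::-1],(600,600)))
E
```

```text
(no output)
```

View pics/s12.png

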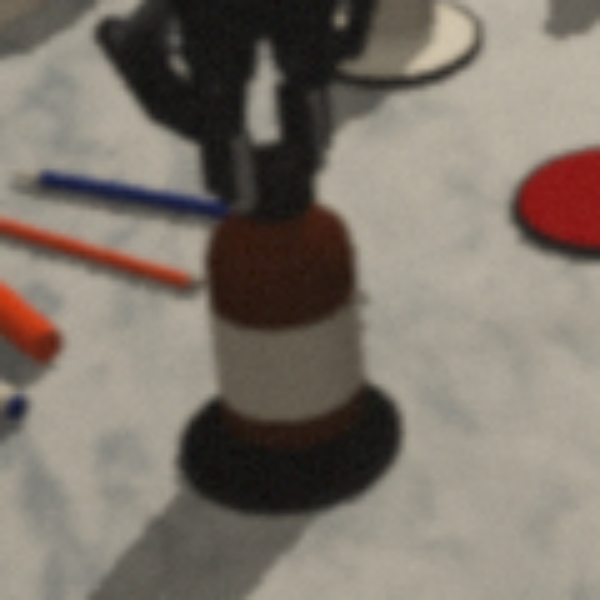

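Request:
jog_arm([
  {"grip": 1,"translation": [0.001,-0.001,0.004],"twist": [0,0,0]},
  {"grip": 1,"translation": [0,0,0.004],"twist": [0,0,0]},
  {"grip": 1,"translation": [0,0,0.002],"twist": [0,0,0]},
  {"grip": 1,"translation": [0,0,0],"twist": [0,0,0]},
  {"grip": 1,"translation": [0,0,0],"twist": [0,0,0]},
])

```text
clock: 26.18
eef_pos: [432.8, 245.3, 96.6]
tcp_rot: [3.141, 0.0, 0.0]
contact_force: [0.0, -0.3, -2.9]
opening: 0.346
```

Request:
jog_arm([
  {"grip": 1,"translation": [0,0,0.001],"twist": [0,0,0]},
  {"grip": 1,"translation": [0,0,0.001],"twist": [0,0,0]},
  {"grip": 1,"translation": [0,0,0],"twist": [0,0,0]},
])

```text
clock: 26.43
eef_pos: [433.2, 245.6, 94.9]
tcp_rot: [-3.141, -0.001, -0.0]
contact_force: [0.0, 0.5, -1.3]
opening: 0.351
```

Request:
jog_arm([
  {"grip": 1,"translation": [0,0,0.0007],"twist": [0,0,0]},
  {"grip": 1,"translation": [0,0,0],"twist": [0,0,0]},
  {"grip": 1,"translation": [0,0,0],"twist": [0,0,0]},
])

```text
clock: 26.68
eef_pos: [433.4, 245.8, 94.8]
tcp_rot: [-3.141, -0.001, -0.0]
contact_force: [-2.1, 0.1, 7.4]
opening: 0.351
```

Request:
jog_arm([
  {"grip": 0.2,"translation": [0,0,0],"twist": [0,0,0]},
  {"grip": 0,"translation": [0,0,0],"twist": [0,0,0]},
  {"grip": -0.5,"translation": [0,0,0],"twist": [0,0,0]},
  {"grip": -1,"translation": [0,0,0],"twist": [0,0,0]},
  {"grip": -1,"translation": [0,0,0],"twist": [0,0,0]},
  {"grip": -1,"translation": [0,0,-0.035],"twist": [0,0,0]},
  {"grip": -1,"translation": [0,0,-0.04],"twist": [0,0,0]},
  {"grip": -1,"translation": [0,0,-0.03],"twist": [0,0,0]},
  {"grip": -1,"translation": [0,0,0],"twist": [0,0,0]},
  {"grip": -1,"translation": [0,0,0],"twist": [0,0,0]},
], squeeze=40)

```text
clock: 27.52
eef_pos: [434.0, 245.9, 200.8]
tcp_rot: [-3.14, -0.003, -0.0]
contact_force: [-0.1, 0.9, -0.8]
opening: 0.998
```

```bash
python3 - <<'E'
from h import *
c=r.calibration("wrist");print(r.sense()["eef_pos"],r.sense()["tcp_rot"])
p,d=r.grab_frame("wrist"); q=p[:,:,::-1]; cv2.imwrite("pics/w13.png",q)
import pickle; pickle.dump(c,open("pics/w13.pkl","wb"))
cv2.imwrite("pics/w13c.png",cv2.resize(q[135:235,227:327],(600,600),interpolation=cv2.INTER_CUBIC))
E
```

```text
[433.99989393 245.94887721 200.77593171] [-3.13969644e+00 -3.47395782e-03 -1.45495498e-04]
```

View pics/w13c.png

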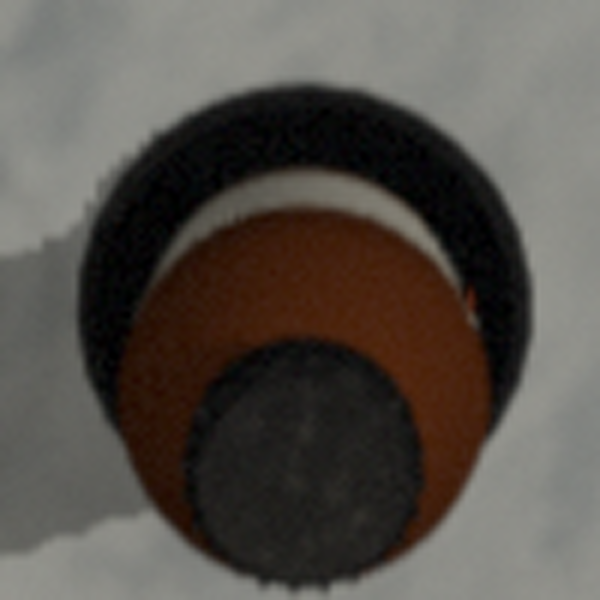

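Request:
jog_arm([
  {"grip": -1,"translation": [0.0012,0.0395,0],"twist": [0,0,0]},
  {"grip": -1,"translation": [0.0012,0.0395,0],"twist": [0,0,0]},
  {"grip": -1,"translation": [0.0012,0.0395,0],"twist": [0,0,0]},
  {"grip": -1,"translation": [0.0012,0.0395,0],"twist": [0,0,0]},
  {"grip": -1,"translation": [0.0012,0.0395,0],"twist": [0,0,0]},
  {"grip": -1,"translation": [0.0012,0.0395,0],"twist": [0,0,0]},
  {"grip": -1,"translation": [0.0012,0.0395,0],"twist": [0,0,0]},
  {"grip": -1,"translation": [0.0012,0.0395,0],"twist": [0,0,0]},
  {"grip": -1,"translation": [0.0012,0.0395,0],"twist": [0,0,0]},
  {"grip": -1,"translation": [0.0012,0.0395,0],"twist": [0,0,0]},
])

```text
clock: 28.4
eef_pos: [443.4, -151.3, 197.4]
tcp_rot: [-3.141, 0.003, -0.0]
contact_force: [1.6, 0.4, 0.8]
opening: 0.999
```

Request:
jog_arm([
  {"grip": -1,"translation": [0,0.0365,0],"twist": [0,0,0]},
  {"grip": -1,"translation": [0,0,0],"twist": [0,0,0]},
  {"grip": -1,"translation": [0,0,0],"twist": [0,0,0]},
  {"grip": -1,"translation": [0,0,0],"twist": [0,0,0]},
])

```text
clock: 28.73
eef_pos: [443.8, -185.6, 197.5]
tcp_rot: [-3.14, 0.003, -0.001]
contact_force: [0.2, 0.5, 0.5]
opening: 0.997
```

Request:
jog_arm([
  {"grip": -1,"translation": [0.001,0,0.037],"twist": [0,0,0]},
  {"grip": -1,"translation": [0,0,0.037],"twist": [0,0,0]},
  {"grip": -1,"translation": [0,0,0.037],"twist": [0,0,0]},
  {"grip": -1,"translation": [0,0,0.037],"twist": [0,0,0]},
  {"grip": -1,"translation": [0,0,0.02],"twist": [0,0,0]},
  {"grip": -1,"translation": [0,0,0.013],"twist": [0,0,0]},
  {"grip": -0.5,"translation": [0,0,0],"twist": [0,0,0]},
  {"grip": -0.2,"translation": [0,0,0],"twist": [0,0,0]},
  {"grip": -0.1,"translation": [0,0,0],"twist": [0,0,0]},
])

```text
clock: 29.48
eef_pos: [446.3, -185.5, 18.6]
tcp_rot: [3.141, -0.001, 0.001]
contact_force: [0.7, 0.3, -0.2]
opening: 0.605
```

Request:
jog_arm([
  {"grip": 0,"translation": [0,0,0],"twist": [0,0,0]},
  {"grip": 0.1,"translation": [0,0,0],"twist": [0,0,0]},
  {"grip": 0.2,"translation": [0,0,0],"twist": [0,0,0]},
  {"grip": 0.4,"translation": [0,0,0],"twist": [0,0,0]},
  {"grip": 1,"translation": [0,0,0],"twist": [0,0,0]},
  {"grip": 1,"translation": [0,0,0],"twist": [0,0,0]},
  {"grip": 1,"translation": [0,0,0],"twist": [0,0,0]},
])

```text
clock: 30.07
eef_pos: [446.8, -186.2, 19.3]
tcp_rot: [3.141, -0.002, -0.001]
contact_force: [-0.5, 3.7, 7.7]
opening: 0.417
```

Request:
jog_arm([
  {"grip": 1,"translation": [0,0,-0.01],"twist": [0,0,0]},
  {"grip": 1,"translation": [0,0,-0.025],"twist": [0,0,0]},
  {"grip": 1,"translation": [0,0,-0.025],"twist": [0,0,0]},
  {"grip": 1,"translation": [0.001,-0.02,0],"twist": [0,0,0]},
  {"grip": 1,"translation": [0.0015,-0.033,0],"twist": [0,0,0]},
  {"grip": 1,"translation": [0.0015,-0.033,0],"twist": [0,0,0]},
  {"grip": 1,"translation": [0.0015,-0.033,0],"twist": [0,0,0]},
  {"grip": 1,"translation": [0.0015,-0.033,0],"twist": [0,0,0]},
  {"grip": 1,"translation": [0.0015,-0.033,0],"twist": [0,0,0]},
  {"grip": 1,"translation": [0.001,-0.0215,0],"twist": [0,0,0]},
])

```text
clock: 30.9
eef_pos: [455.5, 22.7, 79.1]
tcp_rot: [-3.141, -0.001, 0.0]
contact_force: [0.3, -1.0, -0.8]
opening: 0.425
```

Request:
jog_arm([
  {"grip": 1,"translation": [0,0,0],"twist": [0,0,0]},
  {"grip": 1,"translation": [0,0,0],"twist": [0,0,0]},
  {"grip": 1,"translation": [0,0,0.02],"twist": [0,0,0]},
  {"grip": 1,"translation": [0,0,0.02],"twist": [0,0,0]},
  {"grip": 1,"translation": [0,0,0.01],"twist": [0,0,0]},
  {"grip": 1,"translation": [0,0,0],"twist": [0,0,0]},
  {"grip": 1,"translation": [0,0,0],"twist": [0,0,0]},
])

```text
clock: 31.48
eef_pos: [455.1, 19.7, 28.0]
tcp_rot: [3.141, 0.001, -0.001]
contact_force: [0.3, -0.5, 0.2]
opening: 0.421
```

Request:
jog_arm([
  {"grip": 1,"translation": [0.0005,0,0.004],"twist": [0,0,0]},
  {"grip": 1,"translation": [0,0,0.002],"twist": [0,0,0]},
  {"grip": 1,"translation": [0,0,0.001],"twist": [0,0,0]},
  {"grip": 1,"translation": [0,0,0.001],"twist": [0,0,0]},
  {"grip": 1,"translation": [0,0,0],"twist": [0,0,0]},
  {"grip": 1,"translation": [0,0,0],"twist": [0,0,0]},
])

```text
clock: 31.98
eef_pos: [455.9, 20.4, 20.1]
tcp_rot: [-3.142, -0.0, -0.0]
contact_force: [-0.6, -0.1, -0.9]
opening: 0.42
```

Request:
jog_arm([
  {"grip": 1,"translation": [0,0,0.001],"twist": [0,0,0]},
  {"grip": 1,"translation": [0,0,0.0005],"twist": [0,0,0]},
  {"grip": 1,"translation": [0,0,0],"twist": [0,0,0]},
])

```text
clock: 32.23
eef_pos: [456.4, 20.5, 19.3]
tcp_rot: [-3.141, -0.001, -0.0]
contact_force: [-2.5, 1.1, 13.4]
opening: 0.425
```

Request:
jog_arm([
  {"grip": 0.0,"translation": [0,0,0],"twist": [0,0,0]},
  {"grip": -0.3,"translation": [0,0,0],"twist": [0,0,0]},
  {"grip": -1,"translation": [0,0,0],"twist": [0,0,0]},
  {"grip": -1,"translation": [0,0,0],"twist": [0,0,0]},
  {"grip": -1,"translation": [0,0,0],"twist": [0,0,0]},
  {"grip": -1,"translation": [0,0,-0.04],"twist": [0,0,0]},
  {"grip": -1,"translation": [0,0,-0.04],"twist": [0,0,0]},
  {"grip": -1,"translation": [0,0,-0.04],"twist": [0,0,0]},
  {"grip": -1,"translation": [0,0,-0.04],"twist": [0,0,0]},
  {"grip": -1,"translation": [0,0,-0.028],"twist": [0,0,0]},
])

```text
clock: 33.07
eef_pos: [456.6, 20.4, 209.9]
tcp_rot: [-3.141, -0.003, -0.0]
contact_force: [1.5, 0.4, 0.6]
opening: 1.002
```

Request:
jog_arm([
  {"grip": -1,"translation": [0,0,0],"twist": [0,0,0]},
  {"grip": -1,"translation": [0,0,0],"twist": [0,0,0]},
])

```text
clock: 33.23
eef_pos: [457.0, 20.4, 208.2]
tcp_rot: [-3.141, -0.004, -0.0]
contact_force: [-0.1, -0.1, -0.5]
opening: 1.001
```

```bash
python3 - <<'E'
from h import *
c=r.calibration("wrist");print(r.sense()["eef_pos"],r.sense()["tcp_rot"])
p,d=r.grab_frame("wrist"); q=p[:,:,::-1]; cv2.imwrite("pics/w15.png",q)
import pickle; pickle.dump(c,open("pics/w15.pkl","wb"))
cv2.imwrite("pics/w15c.png",cv2.resize(q[135:235,227:327],(600,600),interpolation=cv2.INTER_CUBIC))
E
```

```text
[456.97599704  20.39942944 208.18358053] [-3.14142949e+00 -3.93250478e-03 -1.02005081e-04]
```

View pics/w15c.png

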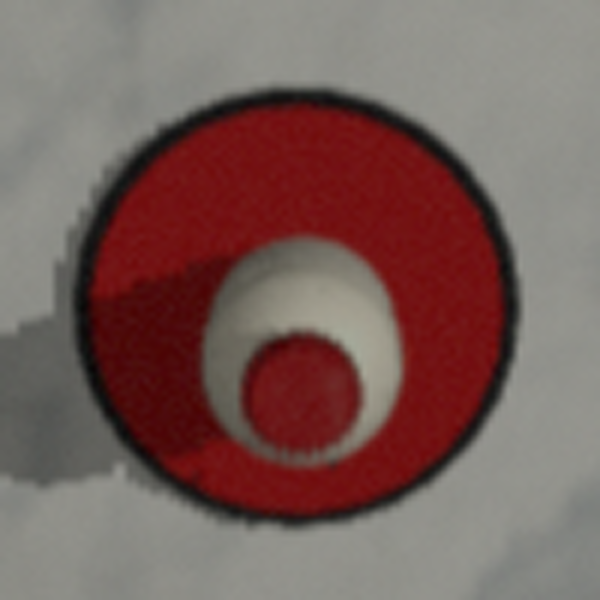

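Request:
jog_arm([
  {"grip": -1,"translation": [-0.01,0.039,0],"twist": [0,0,0]},
  {"grip": -1,"translation": [-0.01,0.039,0],"twist": [0,0,0]},
  {"grip": -1,"translation": [-0.01,0.039,0],"twist": [0,0,0]},
  {"grip": -1,"translation": [-0.01,0.039,0],"twist": [0,0,0]},
  {"grip": -1,"translation": [-0.01,0.039,0],"twist": [0,0,0]},
  {"grip": -1,"translation": [-0.01,0.039,0],"twist": [0,0,0]},
  {"grip": -1,"translation": [-0.01,0.039,0],"twist": [0,0,0]},
  {"grip": -1,"translation": [-0.01,0.039,0],"twist": [0,0,0]},
  {"grip": -1,"translation": [-0.01,0.039,0],"twist": [0,0,0]},
  {"grip": -1,"translation": [-0.01,0.039,0],"twist": [0,0,0]},
])

```text
clock: 34.12
eef_pos: [354.0, -370.7, 204.5]
tcp_rot: [-3.139, 0.002, -0.0]
contact_force: [1.3, -0.5, -0.1]
opening: 1.002
```

Request:
jog_arm([
  {"grip": -1,"translation": [-0.01,0.039,0],"twist": [0,0,0]},
  {"grip": -1,"translation": [-0.01,0.039,0],"twist": [0,0,0]},
  {"grip": -1,"translation": [-0.01,0.039,0],"twist": [0,0,0]},
  {"grip": -1,"translation": [0,0,0],"twist": [0,0,0]},
  {"grip": -1,"translation": [0,0,0],"twist": [0,0,0]},
])

```text
clock: 34.53
eef_pos: [324.2, -487.4, 203.9]
tcp_rot: [-3.138, 0.002, -0.003]
contact_force: [-0.2, 0.7, -1.2]
opening: 1.002
```

```bash
python3 - <<'E'
from h import *
p,d=r.grab_frame("top"); cv2.imwrite("pics/top0.png",p[:,:,::-1]); np.save("pics/top0.npy",d)
cv2.imwrite("pics/t16.png",cv2.resize(p[140:290,100:380,::-1],(800,429),interpolation=cv2.INTER_CUBIC))
p,d=r.grab_frame("scene"); cv2.imwrite("pics/s16.png",cv2.resize(p[150:350,140:370,::-1],(690,600),interpolation=cv2.INTER_CUBIC))
E
python3 fit.py
```

```text
black coaster [432.3 246.4  48.3] 72
   top z 136.1
   cap [433.4 245.4 133.7] [433.  244.1 135.4] 54
red coaster [454.4  21.5  48.3] 72
   top z 82.3
   cap [453.9  19.2  78.8] [453.9  19.   79.1] 30
white coaster [654.7 -22.   49.5] 72
   top z 85.8
   cap [651.7 -23.5  82. ] [651.9 -24.   82.6] 37
blue coaster [ 635.3 -203.7   48. ] 72
   top z 106.7
   cap [ 633.8 -204.7  103.3] [ 633.2 -203.6  104.6] 40
cork coaster [ 446.5 -185.1   49.4] 69
   top z 1493.6
   cap [ 404.1 -196.4 1493.6] [ 404.1 -196.4 1493.6] 917
```

View pics/t16.png

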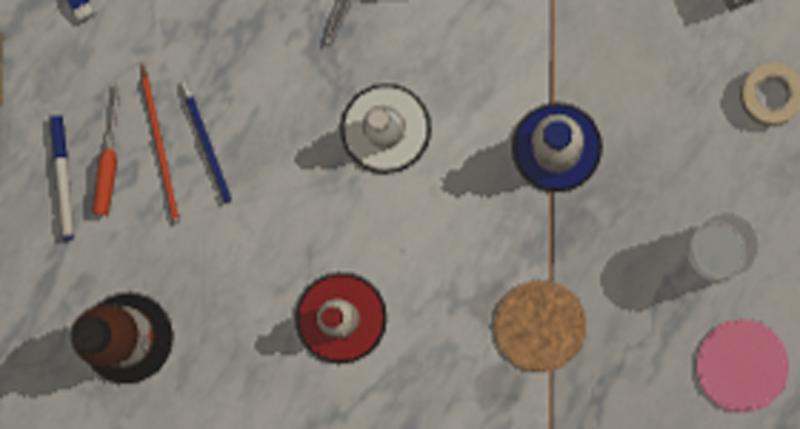

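View pics/s16.png

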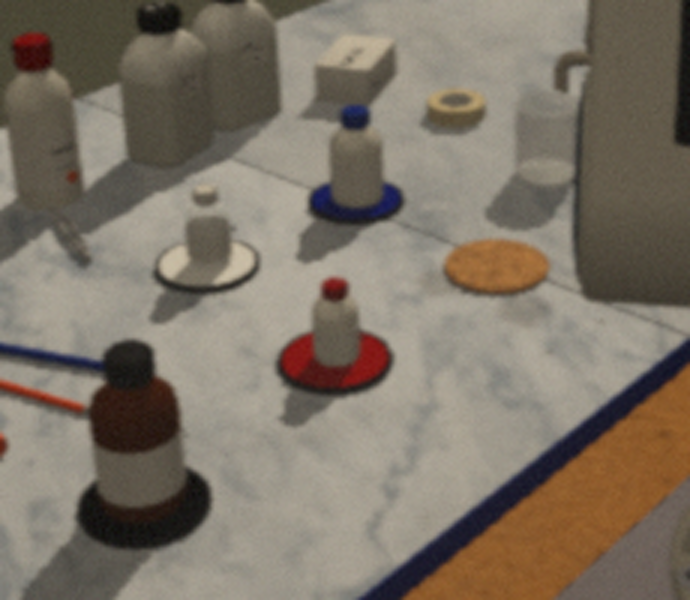

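```bash
python3 -c "
from rig import r
print(r.sign_off())"
```

```text
the job is handed in; nothing more can be done
None
```

I swapped the blue and white bottles, then the red and black ones, using the cork coaster for each swap. All four bottles now stand upright on the coaster of their cap's colour, and I handed the job in at about 35 s.

**Last checks:** in the final top and scene pictures, the measured cap centres are about 2–3 mm from their coaster centres. White is farthest off, at about 3 mm. The cork coaster is empty, the beaker is still where it stood, and the arm is parked clear of everything.

**What went wrong on the way:** while I carried the white bottle from the cork to its coaster, it slipped down in the jaws until they held only the cap. It stayed upright, so I put it down gently and checked it. I then gripped the red bottle lower and the black one by its cap, and neither slipped.

**Disagreement:** the wrist and top cameras differed by up to about 3 mm on where the coasters are, so I aimed at an average of the two.

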